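# Load keyed mounting plates into the mounting bench and lock it

### The arm

A 6-joint arm with a two-finger parallel gripper is mounted at the origin on a cart in front of the work surface, level with it; the furniture and walls round the work are solid. World frame = base frame: x ahead of the robot, y to its left, z up, the work surface at z = 0. Lengths are in m, angles in degrees, forces in N, time in s.
With the tool pointing down it reaches from about 0.375 to 0.9 m from the base axis. Payload 3.1 kg.
Tool frame: the origin (TCP) lies between the finger pads; the fingertips stand 11 mm ahead of it and the grasp point (between the pads) lies 8 mm behind it; z points along the fingers, y is the line along which they close (so a half turn about z gives the same grasp; the last joint's range is limited). The gripper opens to 87 mm and grips with 3 to 60 N. Pads are 19 mm wide; open, the fingers measure 117 mm over their backs; the gripper's body (75 mm by 190 mm) begins 51 mm behind the grasp point.
Start: joints at [-76.92, 30.224, 82.088, -0, 67.689, -10.227], TCP at [0.247, -0.574, 0.234] pointing down, gripper open.
Joint ranges: [-176.69, 176.69], [-43.24, 126.21], [12.49, 139.97], [-82, 262], [0, 151.66], [-163.58, 163.58]. Speed limits (degrees/s): [159.86, 159.86, 180, 180, 180, 180].

### API

Orientations are given as a 3x3 rotation matrix whose columns are the frame's x, y, z axes.
In Python, from rig import bot, viewer, workorder, nets gives the robot as it stands. The module is installed in compiled form; this text tells all that it offers.
- The arm moves only by the tool move_arm, never from a script. Its argument "increments" is a list of rows, each a list of 7 numbers: the shift along the tool's x, y, z normalised to -1 to 1, where 1 is 0.3 m, then the turn, a rotation vector about the tool's x, y, z normalised to -1 to 1, where 1 is pi rad, then the opening, from 0 (shut) to 1 (fully open). In form: [[tx, ty, tz, wx, wy, wz, grip], ...]. A call has 1 to 10 rows; each row is the pose to reach, as a shift and turn from the pose commanded when the call began, along the tool's axes at that moment, turning the shorter way round; what a row does not reach only later rows make up. A row lasts 1/12 s, in which the tool goes at most 41.7 mm and 7.16 degrees, less where a joint would pass 70% of its speed; a pose out of reach is approached as far as the arm can. A call with a number of a shift or a turn outside -1 to 1 is refused whole. A call with a gripper value outside its range is refused whole. The fingers move at their own pace and stop on an object; the grip force is fixed at half the most. Time passes only in rows, so rows that repeat a pose let the fingers close. It gives the time, the measured TCP pose, the force, the opening and the grip force at its end, in the units of the state.
- bot.read_state(): the state, without advancing time (a new reading comes with each control period).
- viewer.capture(name): name is "side" or "top" or "wrist"; returns a dict with "image" (420x560x3 uint8, blue, green, red), "K" (3x3 intrinsics, pixels), "dist" ([k1, k2, p1, p2, k3] as OpenCV has them; the pictures are not rectified), "eye" and "orientation" of the camera in the world. Camera axes: x right, y up, looking along -z (the intrinsics and any distortion apply to the point x, -y, -z); pixel columns grow to the right and rows downward; lengths in m; the calibration is good to about 2 mm. A picture is of the moment at which its call begins. There is no depth.
- workorder.hand_in(): hands the job in; it is judged then, once.
Trained networks look in the newest picture that a camera, given by its name, has taken for a name from the list of things; names that differ only in an ending like _2 or _b are one class to them, and where a whole thing is asked for, a point or a joint stands for the part that bears it (a point fixed in the world has none). Each returns a list of dicts, best first, with "conf" (0 to 1); they miss things now and then, are a little off and sometimes report something else, mostly with a low value. They report only what shows in the picture. A call takes as long as a camera call. They do not tell look-alikes from the thing itself.
- nets.find_in(camera, thing): "location" ([column, row] in pixels, amid what is visible of it).
The state is a dict: "time_s": time; "joint_positions": joint angles; "qvel": joint speeds; "tau": joint torques, N m; "position": TCP position; "tcp_rot": TCP orientation; "force": force on the tool from outside, world axes, zero at the start; "moment": the same for the moment, N m; "opening": opening from 0.0 (shut) to 1.0 (fully open); "grasp_force": force on a finger pad.
Only numpy, scipy, OpenCV 4.12 (cv2) and the standard library are available. Lean on these libraries where they do the work, as an engineer would, in place of code of your own. Each camera call takes 0.05 s, during which the arm holds its last target. There are 200 camera calls.

### The job

Slide the blue cover along the rails of the grey caddy, without lifting it off, until the pockets are clear, and move every mounting plate you find there (three or four) to the bench seat of its own colour, turned so that its flat meets the seat's coloured key block and it drops fully home. When all are seated, push the red-handled lock blade along the worktop into the slot in the bench's left side until its shoulder meets the bench, and slide the cover back over the now empty pockets. Leave the cast, the wax jar and the small bottle where they stand.

Things in the scene. Friction and masses are not known exactly. Their poses are not given: they have to be found in the camera images.
- caddy: Grey fixed storage tray, 256 (x) x 172 mm. Origin on the worktop under the centre of its 2 x 2 pockets; x points from the parking end to the pocket end. Pockets centred at x, y = +-28 mm, 52 mm square, floor at z = 6 mm, ribs 4 mm thick up to z = 13. Two side rails, tops at z = 37 mm, inner faces at y = +-72 mm, run from x = -193 to +63 mm.
- caddy_park (a point): Middle of the caddy's parking place: 125 mm along -x from the caddy's origin, at the height of the rail tops (37 mm); the opened cover lies here. Rail lips (to z = 49 mm) guide the cover with 2.5 mm side play; no end stops.
- cover: Loose blue cover, 116 (x) x 156 (y) x 5 mm, 0.2 kg, across the caddy's rails. Origin: centre of its underside. White upright grip bar on its centre: 12 mm thick along x, 50 mm long along y, from 5 to 25 mm above the underside. Closed: origin over the caddy's origin. Open: slid 115 to 135 mm along the caddy's -x. Axes as the caddy's.
- bench: Aluminium block fixed to the worktop, 138 x 138 mm, top face at z = 24 mm; origin on the worktop under its centre. Four D-shaped seats at x, y = +-33 mm. Under the top a lock slot 38 mm wide, 8 mm high and 98 mm deep runs on the worktop along the bench's y; its only mouth is in the middle of the +y side (the robot's left).
- slot_mouth (a point): Middle of the mouth of the lock slot, at worktop level, in the plane of the bench's +y side face; axes as the bench's: +y points out of the slot.
- lock_blade: Loose lock blade flat on the worktop, 0.15 kg. Origin at worktop level, middle of the shoulder's front face; x to the nose. Blade 5 mm thick, 30 wide, to x = +45 mm; shoulder block x = -30..0, 48 wide, 12 high; on it a red upright grip x = -29..-3, 14 mm thick (y), up to z = 50. Home: x along the bench's -y, origin at slot_mouth.
- plate_blue: Loose blue D-shaped plate, 70 g (None: absent). Disc 42 mm across, 10 mm thick, flat cut 14 mm from the centre on its +x side; upright blue grip bar on top, 12 mm thick (x), 30 mm long (y, parallel to the flat), from 10 to 28 mm above the underside. Origin: centre of the underside, z up. Starts in a caddy pocket, turned any way.
- plate_blue_flat (a point): Middle of the flat of the blue plate: 14 mm from its centre along its +x, 5 mm above its underside (None: absent).
- seat_blue: Bench seat for the blue plate: recess 45.6 mm across, 8 mm deep, cut off 15.8 mm from its centre on this frame's +x side by a blue key block (blue dot on the floor). Origin: centre of its floor, 16 mm above the worktop. The plate fits only with its +x along this +x (play 1.8 mm, 0.1 rad); home, its top is 2 mm proud of the bench.
- plate_red: Loose red D-shaped plate, 70 g (None: absent). Disc 42 mm across, 10 mm thick, flat cut 14 mm from the centre on its +x side; upright red grip bar on top, 12 mm thick (x), 30 mm long (y, parallel to the flat), from 10 to 28 mm above the underside. Origin: centre of the underside, z up. Starts in a caddy pocket, turned any way.
- plate_red_flat (a point): Middle of the flat of the red plate: 14 mm from its centre along its +x, 5 mm above its underside (None: absent).
- seat_red: Bench seat for the red plate: recess 45.6 mm across, 8 mm deep, cut off 15.8 mm from its centre on this frame's +x side by a red key block (red dot on the floor). Origin: centre of its floor, 16 mm above the worktop. The plate fits only with its +x along this +x (play 1.8 mm, 0.1 rad); home, its top is 2 mm proud of the bench.
- plate_yellow: Loose yellow D-shaped plate, 70 g (None: absent). Disc 42 mm across, 10 mm thick, flat cut 14 mm from the centre on its +x side; upright yellow grip bar on top, 12 mm thick (x), 30 mm long (y, parallel to the flat), from 10 to 28 mm above the underside. Origin: centre of the underside, z up. Starts in a caddy pocket, turned any way.
- plate_yellow_flat (a point): Middle of the flat of the yellow plate: 14 mm from its centre along its +x, 5 mm above its underside (None: absent).
- seat_yellow: Bench seat for the yellow plate: recess 45.6 mm across, 8 mm deep, cut off 15.8 mm from its centre on this frame's +x side by a yellow key block (yellow dot on the floor). Origin: centre of its floor, 16 mm above the worktop. The plate fits only with its +x along this +x (play 1.8 mm, 0.1 rad); home, its top is 2 mm proud of the bench.
- plate_green: Loose green D-shaped plate, 70 g (None: absent). Disc 42 mm across, 10 mm thick, flat cut 14 mm from the centre on its +x side; upright green grip bar on top, 12 mm thick (x), 30 mm long (y, parallel to the flat), from 10 to 28 mm above the underside. Origin: centre of the underside, z up. Starts in a caddy pocket, turned any way.
- plate_green_flat (a point): Middle of the flat of the green plate: 14 mm from its centre along its +x, 5 mm above its underside (None: absent).
- seat_green: Bench seat for the green plate: recess 45.6 mm across, 8 mm deep, cut off 15.8 mm from its centre on this frame's +x side by a green key block (green dot on the floor). Origin: centre of its floor, 16 mm above the worktop. The plate fits only with its +x along this +x (play 1.8 mm, 0.1 rad); home, its top is 2 mm proud of the bench.
- cast_near: Bystander: plaster cast with a pale base, 57 x 67 x 40 mm, right of the bench; leave alone. Origin under its centre.
- jar: Bystander: amber wax jar with a white lid, 52 mm diameter, 48 mm high, left of the caddy; leave alone. Origin under its centre.
- glue: Bystander: small white bottle with a yellow nozzle, 24 mm diameter, 76 mm high, at the left; leave alone. Origin under its centre.
Mind the look-alikes: they are no part of the job. Leave any yellow look-alike of the lock_blade alone.

How it is judged (in metres and radians):
On the way, in this order (a step that is already met when the one before it is completed fails the run):
1. the cover is slid off the pockets onto the parking end of the rails (x of cover in the frame of caddy below -0.112 m and z of cover in the frame of caddy between 0.034 and 0.04 m and y of cover in the frame of caddy between -0.006 and 0.006 m), for 0.2 s.
2. every plate present is seated in the seat of its colour, flat to the key block, and released (horizontal distance between plate_blue and seat_blue below 0.004 m and z of plate_blue in the frame of seat_blue between -0.003 and 0.0025 m and angle between each of plate_blue, plate_red, plate_yellow, plate_green's own z axis and vertical below 0.08 rad and x of plate_blue_flat in the frame of seat_blue above 0.01 m and linear speed of each of plate_blue, plate_red, plate_yellow, plate_green below 0.02 m/s and contact force between each of plate_blue, plate_red, plate_yellow, plate_green and the fingers below 0.2 N and horizontal distance between plate_red and seat_red below 0.004 m and z of plate_red in the frame of seat_red between -0.003 and 0.0025 m and x of plate_red_flat in the frame of seat_red above 0.01 m and horizontal distance between plate_yellow and seat_yellow below 0.004 m and z of plate_yellow in the frame of seat_yellow between -0.003 and 0.0025 m and x of plate_yellow_flat in the frame of seat_yellow above 0.01 m and horizontal distance between plate_green and seat_green below 0.004 m and z of plate_green in the frame of seat_green between -0.003 and 0.0025 m and x of plate_green_flat in the frame of seat_green above 0.01 m), for 0.2 s.
3. the lock blade is fully home in the bench's slot, the plates still seated (all of step 2 and y of lock_blade in the frame of slot_mouth between -0.003 and 0.004 m and x of lock_blade in the frame of slot_mouth between -0.006 and 0.006 m and height (world z) of lock_blade below 0.004 m and angle between the x axis of lock_blade and the y axis of bench, either way round below 0.12 rad), for 0.2 s.
At the end, for the whole second after the job is handed in: Each plate present sits in the seat of its colour (within 4 mm, 2.5 mm of the floor, level, flat to the key block); the blade is in the slot, shoulder within 4 mm of the bench; the cover lies on the rails within 10 mm of closed; all at rest (all of step 3 and x of cover in the frame of caddy between -0.01 and 0.01 m and z of cover in the frame of caddy between 0.034 and 0.04 m and y of cover in the frame of caddy between -0.006 and 0.006 m and linear speed of each of cover, lock_blade below 0.02 m/s); the robot touches nothing.
It fails at once if the cover is lifted off the rails (more than 25 mm) (height (world z) of cover above 0.062 m).
It fails at once if bystander cast_near is pushed more than 25 mm (distance of cast_near from where it was at the start of the episode above 0.025 m).
It fails at once if bystander jar is pushed more than 25 mm (distance of jar from where it was at the start of the episode above 0.025 m).
It fails at once if bystander glue is pushed more than 25 mm (distance of glue from where it was at the start of the episode above 0.025 m).
Of plate_blue, plate_red, plate_yellow, plate_green only 3 to 4 are there at a start; the rules pass over those that are not, and their reading is None.
At some moment in a run one of lock_blade may be knocked a few centimetres aside while the robot is not near it.
Once in a run the grip may slacken for a moment while it holds something.
It also fails if it takes over 208 s, if anything falls off the work surface, if the arm or the gripper's body presses on something with over 40 N, if the wrist force passes 120 N, or if a joint passes its speed limit or range.

## Working session

There is one attempt and no reset: what is moved stays moved. The work goes in short steps, Python scripts to look and compute and a tool call to move; the robot and the scene stay as the last step left them, time stands still between calls to the robot, and variables do not carry over. Pictures are saved under pics/ and viewed, at most 14 in all, crops included, and the job is handed in when it is done.

Besides the shell and the picture viewer there is one more tool, called after "Call:" as name(argument=value, ...), one argument or row to a line, values as JSON. move_arm: Moves the arm, as the interface text tells. Its arguments: {"type":"object","properties":{"increments":{"type":"array"}},"required":["increments"]}

```bash
mkdir -p pics; cat > h.py <<'E'
import numpy as np, cv2
from rig import bot, viewer, workorder, nets
def cap(n,save=None):
    c=viewer.capture(n)
    if save: cv2.imwrite('pics/'+save,c['image'])
    return c
def ray(c,p):
    u=cv2.undistortPoints(np.array([[p]],float),np.array(c['K'],float),np.array(c['dist'],float))[0,0]
    d=np.array(c['orientation'])@np.array([u[0],-u[1],-1.]); return np.array(c['eye']),d
def px2w(c,p,z):
    e,d=ray(c,p); return e+d*(z-e[2])/d[2]
def w2px(c,P):
    R=np.array(c['orientation']); q=(np.atleast_2d(P)-np.array(c['eye']))@R; q=q*[1,-1,-1]
    return cv2.projectPoints(q.reshape(-1,1,3),np.zeros(3),np.zeros(3),np.array(c['K'],float),np.array(c['dist'],float))[0][:,0]
E
python3 - <<'E'
from h import *
np.set_printoptions(precision=4,suppress=True)
s=bot.read_state();print(s['position'],np.array(s['tcp_rot']),s['opening'])
for n in ('top','side'):
    c=cap(n,n+'0.png'); print(n,np.array(c['eye']),c['K'],c['dist'],np.array(c['orientation']))
    for t in ['caddy','cover','bench','slot_mouth','lock_blade','cast_near','jar','glue','seat_blue','seat_red','seat_yellow','seat_green']:
        for r in nets.find_in(n,t)[:3]: print(t,np.round(r['location'],1),round(r['conf'],2),px2w(c,r['location'],0.02)[:2])
E
```

```text
[ 0.2471 -0.5733  0.2326] [[ 0.9184  0.3956 -0.0005]
 [ 0.3956 -0.9184  0.0022]
 [ 0.0004 -0.0022 -1.    ]] 0.9973193642171458
top [ 0.3947 -0.1015  1.4225] [[388.8591   0.     278.3904]
 [  0.     388.8591 204.4282]
 [  0.       0.       1.    ]] [-0.0993  0.      0.      0.      0.    ] [[ 0.0287  0.9945 -0.1008]
 [-0.9996  0.0294  0.0053]
 [ 0.0083  0.1006  0.9949]]
caddy [265.2 191.3] 0.79 [ 0.5834 -0.0597]
caddy [395.8 214.9] 0.69 [ 0.5111 -0.5395]
cover [263.6 226.6] 0.6 [ 0.455 -0.058]
bench [350.8 224.9] 0.7 [ 0.4701 -0.3735]
bench [397.8 214.4] 0.66 [ 0.5131 -0.547 ]
bench [266.6 224.5] 0.38 [ 0.4629 -0.0686]
slot_mouth [351.5 227.9] 0.97 [ 0.4593 -0.3762]
lock_blade [348.6 176.8] 0.55 [ 0.6464 -0.3637]
lock_blade [316.3 192.7] 0.52 [ 0.5839 -0.2458]
lock_blade [263.7 189.4] 0.45 [ 0.5903 -0.054 ]
cast_near [398.6 212.7] 0.69 [ 0.5195 -0.55  ]
jar [204.  232.9] 0.65 [0.4257 0.1563]
glue [163.5 227.2] 0.56 [0.4416 0.3053]
seat_blue [314.4 193.4] 0.53 [ 0.5811 -0.2389]
seat_yellow [314.6 193.2] 0.44 [ 0.5819 -0.2397]
side [ 0.4748 -1.1775  0.6474] [[430.1374   0.     271.9433]
 [  0.     430.1374 210.7462]
 [  0.       0.       1.    ]] [-0.0438  0.      0.      0.      0.    ] [[ 0.9989  0.0354 -0.0296]
 [-0.0428  0.4704 -0.8814]
 [-0.0173  0.8818  0.4714]]
caddy [288.6 221.4] 0.72 [ 0.5604 -0.0746]
cover [252.1 215.2] 0.67 [ 0.4527 -0.0284]
bench [256.  291.5] 0.7 [ 0.4608 -0.3942]
slot_mouth [258.6 289.6] 0.71 [ 0.4669 -0.3877]
lock_blade [303.3 257.3] 0.82 [ 0.5837 -0.2637]
lock_blade [335.9 284.8] 0.62 [ 0.6475 -0.3819]
lock_blade [244.2 171.7] 0.28 [0.4239 0.3131]
cast_near [284.4 342.5] 0.66 [ 0.5151 -0.5564]
jar [243.9 187. ] 0.71 [0.4248 0.1773]
seat_red [270.1 297.6] 0.61 [ 0.4923 -0.4179]
seat_yellow [242.3 274.8] 0.44 [ 0.4283 -0.3283]
seat_green [233.5 294.9] 0.47 [ 0.4096 -0.4032]
```

View pics/top0.png

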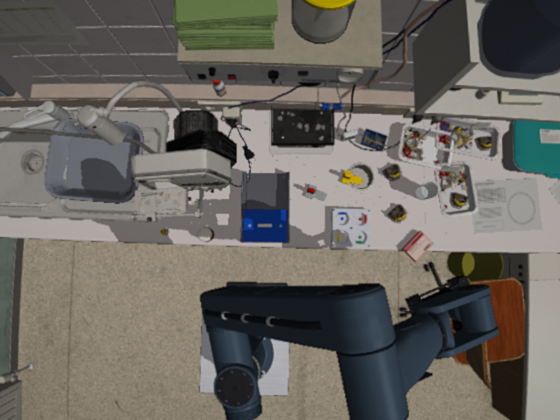

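View pics/side0.png

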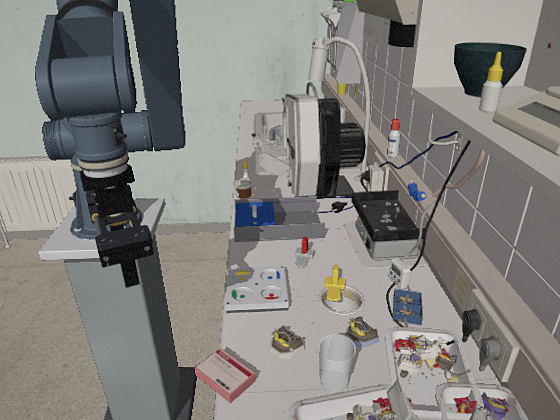

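```bash
cat >> h.py <<'E'
from scipy.spatial.transform import Rotation as Ro
def Rdown(yaw):  # tool x axis at heading yaw (deg), z down
    a=np.radians(yaw); return np.array([[np.cos(a),np.sin(a),0],[np.sin(a),-np.cos(a),0],[0,0,-1.]])
def inc(P0,R0,P1,R1):
    t=R0.T@(np.array(P1)-P0)/0.3; w=Ro.from_matrix(R0.T@R1).as_rotvec()/np.pi
    return np.round(np.r_[t,w],4)
def seq(way,P0=None,R0=None):
    s=bot.read_state()
    P=np.array(s['position']) if P0 is None else np.array(P0); R=np.array(s['tcp_rot']) if R0 is None else R0
    for p,yaw in way:
        R1=Rdown(yaw); i=inc(P,R,p,R1); n=max(np.linalg.norm(i[:3])*.3/.0417,np.linalg.norm(i[3:])*180/7.16)
        print(p,yaw,i.tolist(),'rows',round(float(n),1)); P=np.array(p);R=R1
E
python3 - <<'E'
from h import *
np.set_printoptions(precision=4,suppress=True)
s=bot.read_state();P=np.array(s['position']);R=np.array(s['tcp_rot'])
c=cap('wrist'); print(R.T@(np.array(c['eye'])-P), R.T@np.array(c['orientation']),c['K'],c['dist'])
im=cv2.imread('pics/top0.png')[150:270,190:430]
cv2.imwrite('pics/topc.png',cv2.resize(im,None,fx=3.3,fy=3.3,interpolation=cv2.INTER_CUBIC))
seq([((.47,-.30,.40),0),((.47,-.10,.40),0)])
E
```

```text
[ 0.0726 -0.0002 -0.1509] [[ 0.0004  0.9641  0.2655]
 [ 1.     -0.0003 -0.0001]
 [ 0.      0.2655 -0.9641]] [[298.4468   0.     279.5557]
 [  0.     298.4468 210.3564]
 [  0.       0.       1.    ]] [-0.0282  0.      0.      0.      0.    ]
(0.47, -0.3, 0.4) 0 [1.043, -0.545, -0.5548, 0.0, -0.0, 0.1295] rows 9.4
(0.47, -0.1, 0.4) 0 [0.0, -0.6667, 0.0, 0.0, 0.0, 0.0] rows 4.8
```

View pics/topc.png

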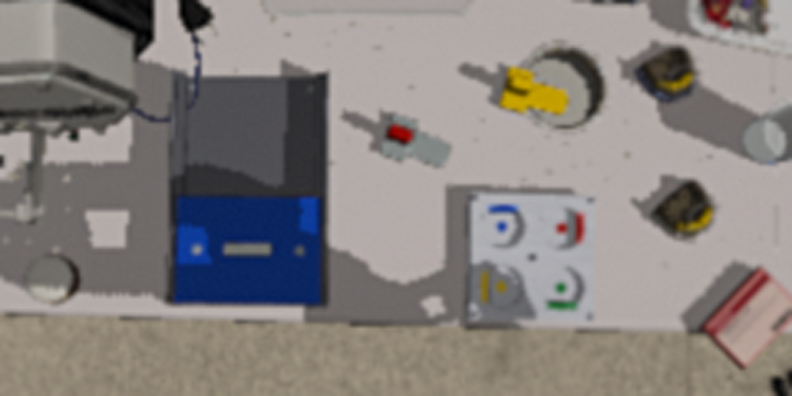

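```bash
python3 - <<'E'
from h import *
seq([((.47,-.36,.22),0),((.47,-.15,.24),0)])
E
```

```text
(0.47, -0.36, 0.22) 0 [0.9639, -0.3613, 0.0452, 0.0, -0.0, 0.1295] rows 7.4
(0.47, -0.15, 0.24) 0 [0.0, -0.7, -0.0667, 0.0, 0.0, 0.0] rows 5.1
```

Call:
move_arm(
  increments=[
    [0.964, -0.361, 0.045, 0, 0, 0.13, 1],
    [0.964, -0.361, 0.045, 0, 0, 0.13, 1],
    [0.964, -0.361, 0.045, 0, 0, 0.13, 1],
    [0.964, -0.361, 0.045, 0, 0, 0.13, 1],
    [0.964, -0.361, 0.045, 0, 0, 0.13, 1],
    [0.964, -0.361, 0.045, 0, 0, 0.13, 1],
    [0.964, -0.361, 0.045, 0, 0, 0.13, 1],
    [0.964, -0.361, 0.045, 0, 0, 0.13, 1],
    [0.964, -0.361, 0.045, 0, 0, 0.13, 1],
    [0.964, -0.361, 0.045, 0, 0, 0.13, 1],
  ],
)

```text
time_s: 2.18
position: [0.4708, -0.3591, 0.22]
tcp_rot: [[1.0, 0.002, -0.0], [0.002, -1.0, -0.0], [-0.0, 0.0, -1.0]]
force: [0.3, -0.3, 1.4]
opening: 1.0
grasp_force: 0.0
```

```bash
cat > look.py <<'E'
from h import *
import sys,pickle
np.set_printoptions(precision=4,suppress=True)
c=cap('wrist',sys.argv[1]+'.png'); pickle.dump(c,open(sys.argv[1]+'.pkl','wb'))
s=bot.read_state(); print(s['time_s'],np.array(s['position']),np.array(s['tcp_rot']).ravel(),s['opening'],s['grasp_force'])
for a in sys.argv[2:]:
    t,z=a.split(':')
    for r in nets.find_in('wrist',t)[:2]: print(t,np.round(r['location'],1),round(r['conf'],2),px2w(c,r['location'],float(z))[:2])
E
python3 look.py w1 bench:.024 seat_blue:.016 seat_red:.016 seat_yellow:.016 seat_green:.016 lock_blade:.02 cover:.05 cast_near:.02
```

```text
2.2333 [ 0.4701 -0.3602  0.2201] [ 1.     -0.0005 -0.0004 -0.0005 -1.     -0.0006 -0.0004  0.0006 -1.    ] 1.0012387415958413 0.0
bench [289.9 194.9] 0.72 [ 0.4668 -0.3713]
seat_blue [258.5 153.8] 0.49 [ 0.5143 -0.3342]
seat_red [331.7 171.8] 0.72 [ 0.4933 -0.4211]
seat_yellow [249.7 224.5] 0.82 [ 0.4271 -0.3217]
seat_green [318.8 236.1] 0.52 [ 0.4118 -0.4087]
cover [ 43.1 200.2] 0.93 [ 0.4663 -0.093 ]
cast_near [439.2 152.3] 0.61 [ 0.5173 -0.5454]
cast_near [168.9  90. ] 0.4 [ 0.5845 -0.2364]
```

View pics/w1.png

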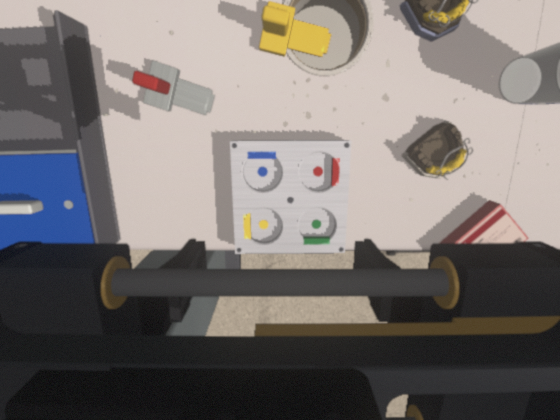

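```bash
python3 - <<'E'
from h import *
import pickle
np.set_printoptions(precision=4,suppress=True)
c=pickle.load(open('w1.pkl','rb')); im=c['image']; hsv=cv2.cvtColor(im,cv2.COLOR_BGR2HSV)
D={}
for n,p in dict(blue=(263,172),red=(318,171),yellow=(264,225),green=(316,224)).items():
    m=np.zeros(im.shape[:2],bool); m[p[1]-9:p[1]+10,p[0]-9:p[0]+10]=1
    if n=='yellow': m[:, :254]=0
    m&=(hsv[...,1]>120); ys,xs=np.nonzero(m); q=(xs.mean(),ys.mean()); D[n]=px2w(c,q,.016)[:2]; print(n,len(xs),q,D[n])
ctr=sum(D.values())/4
v=(D['blue']+D['red']-D['yellow']-D['green'])/2; w=(D['blue']+D['yellow']-D['red']-D['green'])/2
print('ctr',ctr,np.linalg.norm(v),np.linalg.norm(w),np.degrees(np.arctan2(v[1],v[0])),np.degrees(np.arctan2(w[1],w[0])))
g=cv2.cvtColor(im,cv2.COLOR_BGR2GRAY)
for z,pts in ((.024,[(234,142),(349,141),(236,253),(347,249),(290,200)]),):
    for p in pts: print(p,px2w(c,p,z)[:2])
# red grip & blade
m=(hsv[...,1]>140)&((hsv[...,0]<8)|(hsv[...,0]>172)); m[:, :100]=0;m[:,220:]=0; m[130:]=0
ys,xs=np.nonzero(m); r=cv2.minAreaRect(np.c_[xs,ys].astype(np.float32)); print(len(xs),r); print([px2w(c,p,.05)[:2] for p in cv2.boxPoints(r)])
cv2.imwrite('pics/crop.png',cv2.resize(im[40:270,100:370],None,fx=2.9,fy=2.6,interpolation=cv2.INTER_CUBIC))
E
```

```text
blue 47 (np.float64(262.0851063829787), np.float64(171.08510638297872)) [ 0.494  -0.3381]
red 54 (np.float64(317.5740740740741), np.float64(170.88888888888889)) [ 0.4943 -0.4042]
yellow 49 (np.float64(263.3061224489796), np.float64(224.0612244897959)) [ 0.4277 -0.3387]
green 0 (np.float64(nan), np.float64(nan)) [nan nan]
ctr [nan nan] nan nan nan nan
(234, 142) [ 0.5282 -0.3071]
(349, 141) [ 0.5296 -0.4378]
(236, 253) [ 0.392  -0.3044]
(347, 249) [ 0.3976 -0.4436]
(290, 200) [ 0.4606 -0.3715]
358 ((150.1999969482422, 81.9000015258789), (35.73373031616211, 11.70042610168457), 18.43494987487793)
[array([ 0.589 , -0.2094]), array([ 0.5994, -0.2144]), array([ 0.5885, -0.2476]), array([ 0.578 , -0.2429])]<stdin>:9: RuntimeWarning: Mean of empty slice.
  ret = ret.dtype.type(ret / rcount)
```

View pics/crop.png

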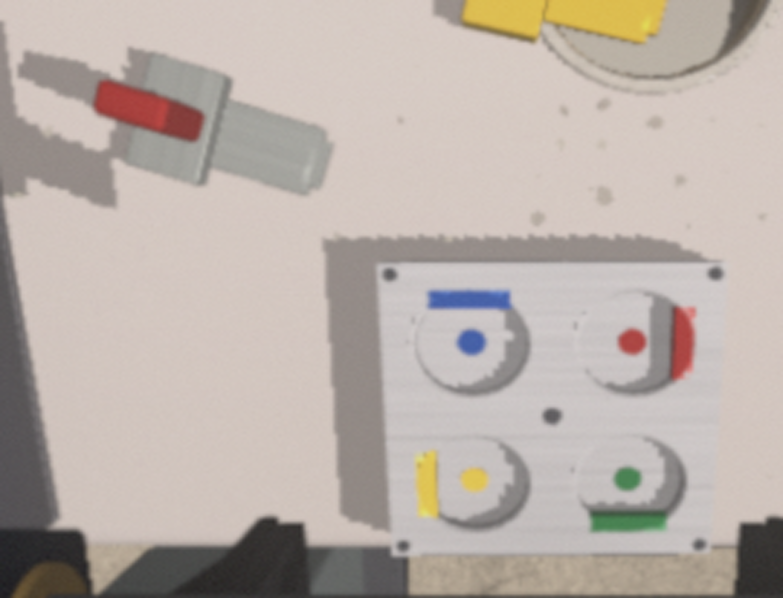

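Call:
move_arm(
  increments=[
    [0, -0.7, 0, 0, 0, 0, 1],
    [0, -0.7, 0, 0, 0, 0, 1],
    [0, -0.7, 0, 0, 0, 0, 1],
    [0, -0.7, 0, 0, 0, 0, 1],
    [0, -0.7, 0, 0, 0, 0, 1],
    [0, -0.7, 0, 0, 0, 0, 1],
    [0, -0.7, 0, 0, 0, 0, 1],
  ],
)

```text
time_s: 3.22
position: [0.47, -0.148, 0.2203]
tcp_rot: [[1.0, 0.002, -0.0], [0.002, -1.0, 0.0], [-0.0, -0.0, -1.0]]
force: [0.6, -0.6, 0.5]
opening: 1.001
grasp_force: 0.0
```

```bash
python3 look.py w2 cover:.042 lock_blade:.02 jar:.048 caddy:.03
```

```text
3.2667 [ 0.4708 -0.1499  0.2204] [ 1.      0.0003  0.001   0.0003 -1.     -0.0011  0.001   0.0011 -1.    ] 0.9981320776089019 0.0
cover [206.5 199.6] 0.81 [ 0.4642 -0.0649]
lock_blade [356.6  92.6] 0.76 [ 0.5811 -0.2328]
lock_blade [479.   35.6] 0.61 [ 0.6406 -0.3612]
jar [ 40.8 226.9] 0.79 [0.4328 0.1297]
caddy [190.9  90.5] 0.75 [ 0.5818 -0.0522]
caddy [422.  223.9] 0.4 [ 0.4319 -0.32  ]
```

View pics/w2.png

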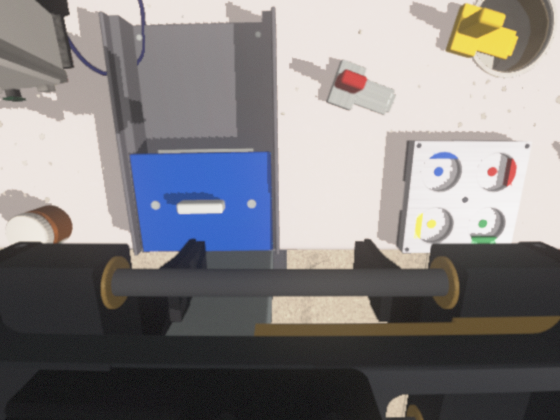

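```bash
python3 - <<'E'
from h import *
import pickle
np.set_printoptions(precision=4,suppress=True)
c=pickle.load(open('w2.pkl','rb')); im=c['image']; hsv=cv2.cvtColor(im,cv2.COLOR_BGR2HSV)
t=viewer.capture('top')
def tri(c1,p1,c2,p2):
    e1,d1=ray(c1,p1);e2,d2=ray(c2,p2); A=np.c_[d1,-d2]; s=np.linalg.lstsq(A,e2-e1,rcond=None)[0]; a=e1+d1*s[0];b=e2+d2*s[1]; return (a+b)/2,np.linalg.norm(a-b)
print('machine',tri(t,(230,182),c,(70,68)),tri(t,(228,183),c,(62,92)))
# bar top
m=(hsv[...,1]<40)&(hsv[...,2]>170); k=np.zeros_like(m); k[195:220,170:232]=1; m&=k
ys,xs=np.nonzero(m); r=cv2.minAreaRect(np.c_[xs,ys].astype(np.float32)); print('bar',r); print(np.array([px2w(c,p,.062)[:2] for p in cv2.boxPoints(r)]))
for z,p in [(.042,(132,153)),(.042,(271,152)),(.042,(143,250)),(.042,(271,249)),(.049,(274,12)),(.049,(277,250)),(.042,(155,205)),(.042,(252,204))]: print(p,px2w(c,p,z)[:2])
# blade shape: pixel -> shoulder/blade corner guesses
for p,z in [((340,62),.012),((328,102),.012),((362,69),.012),((352,108),.012)]: print('sh',p,px2w(c,p,z)[:2])
cv2.imwrite('pics/blade.png',cv2.resize(im[40:125,310:410],None,fx=7,fy=7,interpolation=cv2.INTER_CUBIC))
D={}
for n,p in dict(blue=(438,172),red=(492,171),yellow=(431,223),green=(482,223)).items():
    m=np.zeros(im.shape[:2],bool); m[p[1]-7:p[1]+8,p[0]-7:p[0]+8]=1
    m&=(hsv[...,1]>100); ys,xs=np.nonzero(m); q=(xs.mean(),ys.mean()); D[n]=px2w(c,q,.016)[:2]; print(n,len(xs),q,D[n])
E
```

```text
machine (array([0.6065, 0.067 , 0.0445]), np.float64(0.007104486157837052)) (array([0.5909, 0.0708, 0.06  ]), np.float64(0.025642884504077076))
bar ((200.5307159423828, 207.98341369628906), (9.370426177978516, 47.16447448730469), 88.21009063720703)
[[ 0.464  -0.0377]
 [ 0.4658 -0.0884]
 [ 0.4554 -0.0882]
 [ 0.4536 -0.037 ]]
(132, 153) [0.5165 0.0139]
(271, 152) [ 0.5175 -0.1383]
(143, 250) [0.4022 0.0153]
(271, 249) [ 0.4042 -0.1378]
(274, 12) [ 0.6505 -0.142 ]
(277, 250) [ 0.4059 -0.1449]
(155, 205) [ 0.4578 -0.0053]
(252, 204) [ 0.4592 -0.1164]
sh (340, 62) [ 0.6138 -0.2142]
sh (328, 102) [ 0.5717 -0.2027]
sh (362, 69) [ 0.6068 -0.2391]
sh (352, 108) [ 0.5653 -0.2305]
blue 48 (np.float64(438.1875), np.float64(171.3125)) [ 0.4937 -0.3383]
red 55 (np.float64(491.74545454545455), np.float64(171.29090909090908)) [ 0.4942 -0.4042]
yellow 45 (np.float64(430.9111111111111), np.float64(223.51111111111112)) [ 0.4279 -0.3384]
green 0 (np.float64(nan), np.float64(nan)) [nan nan]<stdin>:19: RuntimeWarning: Mean of empty slice.
  ret = ret.dtype.type(ret / rcount)
```

View pics/blade.png

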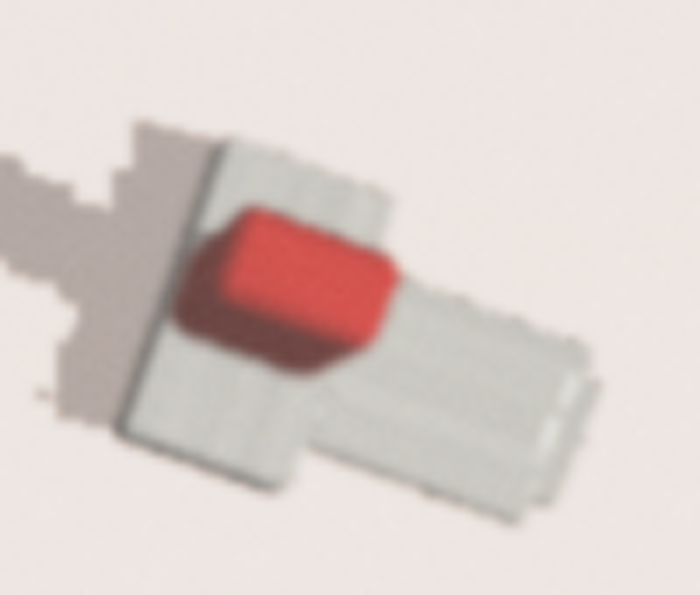

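```bash
python3 - <<'E'
from h import *
s=[((.4597,-.0625,.13),90.7),((.4597,-.0625,.057),90.7),((.5847,-.061,.057),90.7)]
seq(s)
E
```

```text
(0.4597, -0.0625, 0.13) 90.7 [-0.038, -0.2974, 0.3, 0.0002, -0.0, -0.5051] rows 12.7
(0.4597, -0.0625, 0.057) 90.7 [0.0, 0.0, 0.2433, 0.0, 0.0, 0.0] rows 1.8
(0.5847, -0.061, 0.057) 90.7 [-0.0001, 0.4167, 0.0, 0.0, 0.0, 0.0] rows 3.0
```

Call:
move_arm(
  increments=[
    [-0.038, -0.297, 0.2, 0, 0, -0.36, 0.5],
    [-0.038, -0.297, 0.2, 0, 0, -0.36, 0.5],
    [-0.038, -0.297, 0.2, 0, 0, -0.36, 0.5],
    [-0.038, -0.297, 0.2, 0, 0, -0.36, 0.5],
    [-0.038, -0.297, 0.2, 0, 0, -0.36, 0.5],
    [-0.038, -0.297, 0.2, 0, 0, -0.36, 0.5],
    [-0.038, -0.297, 0.2, 0, 0, -0.36, 0.5],
    [-0.038, -0.297, 0.2, 0, 0, -0.36, 0.5],
    [-0.038, -0.297, 0.2, 0, 0, -0.36, 0.5],
    [-0.038, -0.297, 0.2, 0, 0, -0.36, 0.5],
  ],
)

```text
time_s: 4.35
position: [0.4595, -0.0621, 0.1599]
tcp_rot: [[0.427, 0.904, 0.0], [0.904, -0.427, -0.0], [-0.0, 0.0, -1.0]]
force: [0.7, -0.2, 0.3]
opening: 0.507
grasp_force: 0.0
```

Call:
move_arm(
  increments=[
    [0, 0, 0.1, 0, 0, -0.145, 0.5],
    [0, 0, 0.1, 0, 0, -0.145, 0.5],
    [0, 0, 0.1, 0, 0, -0.145, 0.5],
    [0, 0, 0.1, 0, 0, -0.145, 0.5],
    [0, 0, 0.1, 0, 0, -0.145, 0.5],
    [0, 0, 0.1, 0, 0, -0.145, 0.5],
  ],
)

```text
time_s: 4.85
position: [0.4594, -0.0616, 0.13]
tcp_rot: [[-0.009, 1.0, 0.0], [1.0, 0.009, -0.0], [-0.0, 0.0, -1.0]]
force: [0.2, -0.4, 0.3]
opening: 0.495
grasp_force: 0.0
```

```bash
python3 - <<'E'
from h import *
s=[((.4597,-.0625,.057),90.7),((.5847,-.061,.057),90.7)]
seq(s)
E
```

```text
(0.4597, -0.0625, 0.057) 90.7 [-0.003, 0.0008, 0.2432, 0.0001, 0.0, -0.0011] rows 1.7
(0.5847, -0.061, 0.057) 90.7 [-0.0001, 0.4167, 0.0, 0.0, 0.0, 0.0] rows 3.0
```

Call:
move_arm(
  increments=[
    [0, 0, 0.12, 0, 0, 0, 0.5],
    [0, 0, 0.2, 0, 0, 0, 0.5],
    [0, 0, 0.243, 0, 0, 0, 0.5],
    [0, 0, 0.243, 0, 0, 0, 0.3],
    [0, 0, 0.243, 0, 0, 0, 0],
    [0, 0, 0.243, 0, 0, 0, 0],
    [0, 0, 0.243, 0, 0, 0, 0],
    [0, 0, 0.243, 0, 0, 0, 0],
    [0, 0, 0.243, 0, 0, 0, 0],
  ],
)

```text
time_s: 5.6
position: [0.4596, -0.0611, 0.058]
tcp_rot: [[-0.014, 1.0, 0.002], [1.0, 0.014, -0.001], [-0.001, 0.002, -1.0]]
force: [0.5, -0.7, 4.8]
opening: 0.14
grasp_force: 30.5
```

Call:
move_arm(
  increments=[
    [0, 0.03, 0, 0, 0, 0, 0],
    [0, 0.08, 0, 0, 0, 0, 0],
    [0, 0.13, 0, 0, 0, 0, 0],
    [0, 0.18, 0, 0, 0, 0, 0],
    [0, 0.23, 0, 0, 0, 0, 0],
    [0, 0.28, 0, 0, 0, 0, 0],
    [0, 0.33, 0, 0, 0, 0, 0],
    [0, 0.38, 0, 0, 0, 0, 0],
    [0, 0.415, 0, 0, 0, 0, 0],
    [0, 0.415, 0, 0, 0, 0, 0],
  ],
)

```text
time_s: 6.43
position: [0.5864, -0.0594, 0.058]
tcp_rot: [[-0.014, 1.0, 0.004], [1.0, 0.014, -0.001], [-0.001, 0.004, -1.0]]
force: [2.6, 0.4, 2.0]
opening: 0.134
grasp_force: 30.0
```

Call:
move_arm(
  increments=[
    [0, 0, 0, 0, 0, 0, 0.4],
    [0, 0, 0, 0, 0, 0, 0.4],
    [0, 0, 0, 0, 0, 0, 0.4],
    [0, 0, -0.1, 0, 0, 0, 0.4],
    [0, 0, -0.2, 0, 0, 0, 0.4],
    [0, 0, -0.35, 0, 0, 0, 0.4],
    [0, 0, -0.45, 0, 0, 0, 0.4],
    [0, 0, -0.45, 0, 0, 0, 0.4],
  ],
)

```text
time_s: 7.1
position: [0.5871, -0.0602, 0.199]
tcp_rot: [[-0.014, 1.0, 0.012], [1.0, 0.014, -0.004], [-0.004, 0.012, -1.0]]
force: [0.7, -0.1, 0.5]
opening: 0.398
grasp_force: 0.0
```

Call:
move_arm(
  increments=[
    [-0.1, -0.42, 0, 0, 0, 0.37, 0.4],
    [-0.1, -0.42, 0, 0, 0, 0.37, 0.4],
    [-0.1, -0.42, 0, 0, 0, 0.37, 0.4],
    [-0.1, -0.42, 0, 0, 0, 0.37, 0.4],
    [-0.1, -0.42, 0, 0, 0, 0.37, 0.4],
    [-0.1, -0.42, 0, 0, 0, 0.37, 0.4],
    [-0.1, -0.42, 0, 0, 0, 0.37, 0.4],
    [-0.1, -0.42, 0, 0, 0, 0.37, 0.4],
    [-0.1, -0.42, 0, 0, 0, 0.37, 0.4],
    [-0.1, -0.42, 0, 0, 0, 0.37, 0.4],
  ],
)

```text
time_s: 7.93
position: [0.4568, -0.0906, 0.1915]
tcp_rot: [[0.914, 0.405, -0.002], [0.405, -0.914, 0.001], [-0.001, -0.002, -1.0]]
force: [-0.1, -0.8, -1.2]
opening: 0.4
grasp_force: 0.0
```

Call:
move_arm(
  increments=[
    [0, 0, 0, 0, 0, 0.135, 0.4],
    [0, 0, 0, 0, 0, 0.135, 0.4],
    [0, 0, 0, 0, 0, 0.135, 0.4],
    [0, 0, 0, 0, 0, 0.135, 0.4],
    [0, 0, 0, 0, 0, 0.135, 0.4],
    [0, 0, 0, 0, 0, 0.135, 0.4],
  ],
)

```text
time_s: 8.43
position: [0.4571, -0.0907, 0.1917]
tcp_rot: [[1.0, -0.0, -0.002], [-0.0, -1.0, 0.001], [-0.002, -0.001, -1.0]]
force: [-0.2, -0.2, 0.2]
opening: 0.401
grasp_force: 0.0
```

```bash
python3 look.py w3 cover:.042 plate_blue:.034 plate_red:.034 plate_yellow:.034 plate_green:.034 lock_blade:.02; python3 -c "
import cv2
im=cv2.imread('pics/w3.png')[100:260,80:330];cv2.imwrite('pics/w3c.png',cv2.resize(im,None,fx=3.2,fy=3.2,interpolation=2))"
```

```text
8.4833 [ 0.4573 -0.0907  0.1918] [ 1.     -0.0003 -0.0012 -0.0003 -1.      0.0005 -0.0012 -0.0005 -1.    ] 0.4019254578385572 0.0
cover [244.5  66. ] 0.69 [ 0.5855 -0.0578]
plate_blue [227.3 218.9] 0.97 [ 0.4348 -0.0338]
plate_blue [547.1 231.6] 0.59 [ 0.4198 -0.3902]
plate_red [246.8 172.5] 0.64 [ 0.4851 -0.0564]
plate_red [279.1 212.1] 0.62 [ 0.4425 -0.0899]
plate_yellow [278.  157.8] 0.8 [ 0.5002 -0.0887]
plate_yellow [507.  190.1] 0.59 [ 0.467  -0.3337]
plate_green [225.2 167.2] 0.64 [ 0.4907 -0.0342]
lock_blade [419.   77.7] 0.92 [ 0.5794 -0.231 ]
```

View pics/w3c.png

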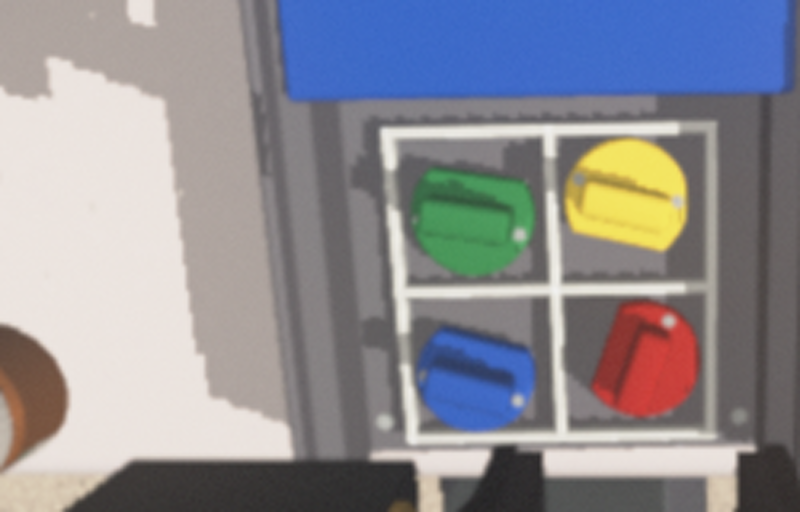

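```bash
cat > fit.py <<'E'
from h import *
from scipy.optimize import minimize
HUE=dict(blue=(100,130),red=(170,190),yellow=(20,35),green=(55,90))
def dpts(z):
    a=np.linspace(0,2*np.pi,48); p=np.c_[np.minimum(.021*np.cos(a),.014),.021*np.sin(a),a*0+z]; return p
D=np.r_[dpts(0),dpts(.010)]
B=np.array([[x,y,z] for x in(-.006,.006) for y in(-.015,.015) for z in(.01,.028)])
def mask(im,col,center,half=32):
    h=cv2.cvtColor(im,cv2.COLOR_BGR2HSV); lo,hi=HUE[col]; H=h[...,0].astype(int); H=np.where((H<10)&(col=='red'),H+180,H)
    m=((H>=lo)&(H<=hi)&(h[...,1]>90)&(h[...,2]>35)).astype(np.uint8); k=np.zeros_like(m); x,y=map(int,center); k[y-half:y+half,x-half:x+half]=1
    m=cv2.morphologyEx(m*k,cv2.MORPH_CLOSE,np.ones((5,5),np.uint8))
    n,l,s,_=cv2.connectedComponentsWithStats(m); return (l==1+np.argmax(s[1:,4])).astype(np.uint8)
def sil(c,p,z0,S=4):
    a=p[2]; R=np.array([[np.cos(a),-np.sin(a),0],[np.sin(a),np.cos(a),0],[0,0,1]]); m=np.zeros((420*S,560*S),np.uint8)
    for g in (D,B):
        q=w2px(c,g@R.T+[p[0],p[1],z0]); h=cv2.convexHull(q.astype(np.float32)); cv2.fillConvexPoly(m,np.round(h*S+S/2-.5).astype(np.int32),1)
    return m
def fit(c,col,center,z0,half=32,S=4):
    m=mask(c['image'],col,center,half); ys,xs=np.nonzero(m)
    y0,y1,x0,x1=ys.min()-12,ys.max()+12,xs.min()-12,xs.max()+12
    M=cv2.resize(m,None,fx=S,fy=S,interpolation=cv2.INTER_LINEAR)[y0*S:y1*S,x0*S:x1*S]>0
    P=px2w(c,(xs.mean(),ys.mean()),z0+.01)[:2]; sc=np.array([.005,.005,.3])
    f=lambda u:(lambda s:1-(s&M).sum()/(s|M).sum())(sil(c,u*sc,z0)[y0*S:y1*S,x0*S:x1*S]>0)
    best=min((minimize(f,np.r_[P,a]/sc,method='Nelder-Mead',options=dict(maxiter=120,initial_simplex=np.r_[P,a]/sc+np.r_[np.zeros((1,3)),np.eye(3)])) for a in np.arange(0,6.2,1.05)),key=lambda r:r.fun)
    x=best.x*sc; return x[:2],np.degrees(x[2])%360,best.fun
E
python3 - <<'E'
from fit import *
import pickle
c=pickle.load(open('w3.pkl','rb'))
for col,p in dict(green=(228,170),yellow=(275,161),blue=(228,220),red=(281,212)).items():
    r=fit(c,col,p,.006); print(col,np.round(r[0],4),round(r[1],1),round(r[2],3))
# pocket grid
for q in [(382,130),(715,125),(412,437),(715,433),(560,290)]:
    print(px2w(c,(80+q[0]/3.2,100+q[1]/3.2),.013)[:2].round(4))
E
```

```text
green [ 0.4883 -0.0328] 352.3 0.093
yellow [ 0.4932 -0.0856] 168.0 0.028
blue [ 0.4304 -0.0312] 345.2 0.07
red [ 0.4367 -0.0911] 70.7 0.041
[ 0.5167 -0.0038]
[ 0.5182 -0.116 ]
[ 0.4066 -0.007 ]
[ 0.4082 -0.1183]
[ 0.4616 -0.0627]
```

```bash
python3 - <<'E'
from h import *
# yellow
seq([((.4932,-.0856,.12),78),((.4932,-.0856,.0295),78),((.4932,-.0856,.13),78),((.4278,-.3384,.13),.4),((.4278,-.3384,.04),.4)])
E
```

```text
(0.4932, -0.0856, 0.12) 78 [0.1173, -0.0179, 0.2404, -0.0, 0.0, -0.4337] rows 10.9
(0.4932, -0.0856, 0.0295) 78 [0.0, 0.0, 0.3017, 0.0, 0.0, 0.0] rows 2.2
(0.4932, -0.0856, 0.13) 78 [0.0, 0.0, -0.335, 0.0, 0.0, 0.0] rows 2.4
(0.4278, -0.3384, 0.13) 0.4 [-0.8696, -0.038, 0.0, 0.0, 0.0, 0.4311] rows 10.8
(0.4278, -0.3384, 0.04) 0.4 [0.0, 0.0, 0.3, 0.0, 0.0, 0.0] rows 2.2
```

Call:
move_arm(
  increments=[
    [0.117, -0.018, 0.24, 0, 0, -0.38, 0.35],
    [0.117, -0.018, 0.24, 0, 0, -0.38, 0.35],
    [0.117, -0.018, 0.24, 0, 0, -0.38, 0.35],
    [0.117, -0.018, 0.24, 0, 0, -0.38, 0.35],
    [0.117, -0.018, 0.24, 0, 0, -0.38, 0.35],
    [0.117, -0.018, 0.24, 0, 0, -0.38, 0.35],
    [0.117, -0.018, 0.24, 0, 0, -0.38, 0.35],
    [0.117, -0.018, 0.24, 0, 0, -0.38, 0.35],
    [0.117, -0.018, 0.24, 0, 0, -0.38, 0.35],
    [0.117, -0.018, 0.24, 0, 0, -0.38, 0.35],
  ],
)

```text
time_s: 9.62
position: [0.4933, -0.0856, 0.1201]
tcp_rot: [[0.364, 0.931, -0.0], [0.931, -0.364, 0.0], [0.0, -0.0, -1.0]]
force: [-0.2, 0.2, 0.2]
opening: 0.351
grasp_force: 0.0
```

Call:
move_arm(
  increments=[
    [0, 0, 0, 0, 0, -0.054, 0.35],
    [0, 0, 0, 0, 0, -0.054, 0.35],
    [0, 0, 0, 0, 0, -0.054, 0.35],
    [0, 0, 0, 0, 0, -0.054, 0.35],
    [0, 0, 0, 0, 0, -0.054, 0.35],
    [0, 0, 0, 0, 0, -0.054, 0.35],
  ],
)

```text
time_s: 10.12
position: [0.4932, -0.0856, 0.1202]
tcp_rot: [[0.208, 0.978, 0.0], [0.978, -0.208, -0.0], [0.0, 0.0, -1.0]]
force: [-0.4, 0.3, -0.2]
opening: 0.349
grasp_force: 0.0
```

```bash
python3 - <<'E'
from h import *
print(bot.read_state()['position'],bot.read_state()['tcp_rot'])
seq([((.4932,-.0856,.0295),78)])
E
```

```text
[ 0.49323766 -0.08563367  0.12015286] [[ 2.08118243e-01  9.78103672e-01  5.89936262e-05]
 [ 9.78103674e-01 -2.08118243e-01 -6.69859184e-06]
 [ 5.72573257e-06  5.90959817e-05 -9.99999998e-01]]
(0.4932, -0.0856, 0.0295) 78 [0.0001, -0.0002, 0.3022, 0.0, -0.0, -0.0001] rows 2.2
```

Call:
move_arm(
  increments=[
    [0, 0, 0.1, 0, 0, 0, 0.35],
    [0, 0, 0.2, 0, 0, 0, 0.35],
    [0, 0, 0.27, 0, 0, 0, 0.35],
    [0, 0, 0.302, 0, 0, 0, 0.35],
    [0, 0, 0.302, 0, 0, 0, 0],
    [0, 0, 0.302, 0, 0, 0, 0],
    [0, 0, 0.302, 0, 0, 0, 0],
    [0, 0, 0.302, 0, 0, 0, 0],
    [0, 0, 0.302, 0, 0, 0, 0],
    [0, 0, 0.302, 0, 0, 0, 0],
  ],
)

```text
time_s: 10.95
position: [0.4936, -0.0858, 0.0302]
tcp_rot: [[0.207, 0.978, 0.001], [0.978, -0.207, -0.001], [-0.0, 0.001, -1.0]]
force: [1.4, -0.2, 1.8]
opening: 0.134
grasp_force: 30.0
```

Call:
move_arm(
  increments=[
    [0, 0, -0.08, 0, 0, 0, 0],
    [0, 0, -0.18, 0, 0, 0, 0],
    [0, 0, -0.29, 0, 0, 0, 0],
    [0, 0, -0.335, 0, 0, 0, 0],
    [0, 0, -0.335, 0, 0, 0, 0],
  ],
)

```text
time_s: 11.37
position: [0.4953, -0.0864, 0.1334]
tcp_rot: [[0.207, 0.978, 0.007], [0.978, -0.207, -0.003], [-0.001, 0.008, -1.0]]
force: [0.5, -0.6, -0.7]
opening: 0.132
grasp_force: 30.0
```

Call:
move_arm(
  increments=[
    [-0.87, -0.038, 0, 0, 0, 0.37, 0],
    [-0.87, -0.038, 0, 0, 0, 0.37, 0],
    [-0.87, -0.038, 0, 0, 0, 0.37, 0],
    [-0.87, -0.038, 0, 0, 0, 0.37, 0],
    [-0.87, -0.038, 0, 0, 0, 0.37, 0],
    [-0.87, -0.038, 0, 0, 0, 0.37, 0],
    [-0.87, -0.038, 0, 0, 0, 0.37, 0],
    [-0.87, -0.038, 0, 0, 0, 0.37, 0],
    [-0.87, -0.038, 0, 0, 0, 0.37, 0],
    [-0.87, -0.038, 0, 0, 0, 0.37, 0],
  ],
)

```text
time_s: 12.2
position: [0.4268, -0.3385, 0.1284]
tcp_rot: [[0.981, 0.192, -0.002], [0.192, -0.981, 0.002], [-0.001, -0.003, -1.0]]
force: [-1.0, -0.9, -1.1]
opening: 0.133
grasp_force: 30.0
```

Call:
move_arm(
  increments=[
    [0, 0, 0, 0, 0, 0.061, 0],
    [0, 0, 0, 0, 0, 0.061, 0],
    [0, 0, 0, 0, 0, 0.061, 0],
    [0, 0, 0, 0, 0, 0.061, 0],
    [0, 0, 0, 0, 0, 0.061, 0],
  ],
)

```text
time_s: 12.62
position: [0.4275, -0.3382, 0.1293]
tcp_rot: [[1.0, 0.009, -0.001], [0.009, -1.0, 0.001], [-0.001, -0.001, -1.0]]
force: [0.1, 0.1, 0.0]
opening: 0.133
grasp_force: 30.0
```

```bash
python3 - <<'E'
from h import *
s=bot.read_state(); print(s['opening'],s['grasp_force'],s['force'])
seq([((.4278,-.3384,.052),.4),((.4278,-.3384,.04),.4)])
c=cap('wrist','g1.png'); cv2.imwrite('pics/g1c.png',cv2.resize(c['image'][130:330,180:380],None,fx=3,fy=3))
E
```

```text
0.1330052641720078 29.995551109313965 [0.06898629 0.11130895 0.03087875]
(0.4278, -0.3384, 0.052) 0.4 [0.0012, 0.001, 0.2576, -0.0004, 0.0003, 0.0008] rows 1.9
(0.4278, -0.3384, 0.04) 0.4 [0.0, 0.0, 0.04, 0.0, 0.0, 0.0] rows 0.3
```

View pics/g1c.png

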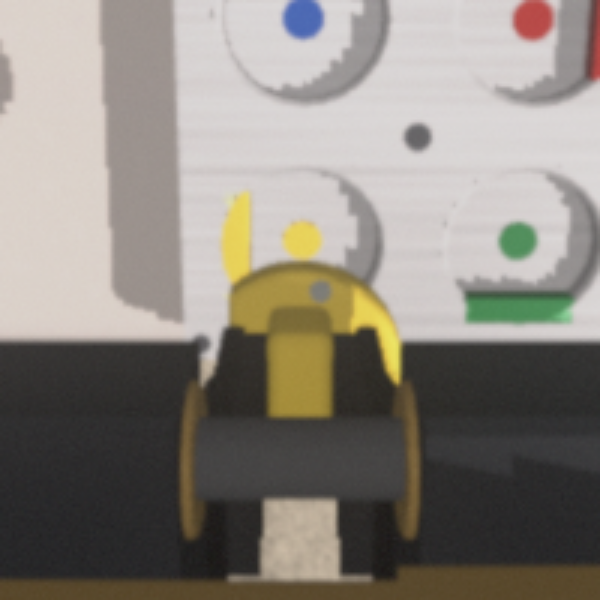

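Call:
move_arm(
  increments=[
    [0, 0, 0.1, 0, 0, 0, 0],
    [0, 0, 0.2, 0, 0, 0, 0],
    [0, 0, 0.25, 0, 0, 0, 0],
    [0, 0, 0.27, 0, 0, 0, 0],
    [0, 0, 0.285, 0, 0, 0, 0],
    [0, 0, 0.297, 0, 0, 0, 0],
    [0, 0, 0.297, 0, 0, 0, 0],
  ],
)

```text
time_s: 13.25
position: [0.4281, -0.3389, 0.0411]
tcp_rot: [[1.0, 0.008, 0.0], [0.008, -1.0, -0.001], [0.0, 0.001, -1.0]]
force: [-0.8, 0.4, -0.7]
opening: 0.132
grasp_force: 30.0
```

Call:
move_arm(
  increments=[
    [0, 0, 0.003, 0, 0, 0, 0.1],
    [0, 0, 0.003, 0, 0, 0, 0.25],
    [0, 0, 0.003, 0, 0, 0, 0.35],
    [0, 0, 0.003, 0, 0, 0, 0.35],
    [0, 0, -0.04, 0, 0, 0, 0.35],
    [0, 0, -0.14, 0, 0, 0, 0.35],
    [0, 0, -0.25, 0, 0, 0, 0.35],
    [0, 0, -0.297, 0, 0, 0, 0.35],
    [0, 0, -0.297, 0, 0, 0, 0.35],
  ],
)

```text
time_s: 14.0
position: [0.4298, -0.3406, 0.134]
tcp_rot: [[1.0, 0.008, 0.006], [0.008, -1.0, -0.007], [0.006, 0.007, -1.0]]
force: [0.3, 0.3, 0.2]
opening: 0.348
grasp_force: 0.0
```

```bash
python3 - <<'E'
from fit import *
c=cap('wrist','v1.png'); h=w2px(c,[.4278,-.3384,.03])[0]; r=fit(c,'yellow',h,.016,half=36); print(h,r)
m=(.4278,-.3384)
seq([((.4304,-.0312,.12),75.2),((.4304,-.0312,.0295),75.2),((.4304,-.0312,.13),75.2),((.494,-.3382,.13),90.4),((.494,-.3382,.041),90.4)])
E
```

```text
[276.52792524 215.5785187 ] (array([ 0.42961068, -0.33728254]), np.float64(5.214964492845308), np.float64(0.14613571940849013))
(0.4304, -0.0312, 0.12) 75.2 [0.0133, -1.0282, 0.0363, 0.0017, -0.0001, -0.4153] rows 10.4
(0.4304, -0.0312, 0.0295) 75.2 [0.0, 0.0, 0.3017, 0.0, 0.0, 0.0] rows 2.2
(0.4304, -0.0312, 0.13) 75.2 [0.0, 0.0, -0.335, 0.0, 0.0, 0.0] rows 2.4
(0.494, -0.3382, 0.13) 90.4 [-0.9352, 0.4664, 0.0, 0.0, 0.0, -0.0844] rows 7.5
(0.494, -0.3382, 0.041) 90.4 [0.0, 0.0, 0.2967, 0.0, 0.0, 0.0] rows 2.1
```

Call:
move_arm(
  increments=[
    [0.014, -0.99, 0.033, 0, 0, -0.38, 0.35],
    [0.014, -0.99, 0.033, 0, 0, -0.38, 0.35],
    [0.014, -0.99, 0.033, 0, 0, -0.38, 0.35],
    [0.014, -0.99, 0.033, 0, 0, -0.38, 0.35],
    [0.014, -0.99, 0.033, 0, 0, -0.38, 0.35],
    [0.014, -0.99, 0.033, 0, 0, -0.38, 0.35],
    [0.014, -0.99, 0.033, 0, 0, -0.38, 0.35],
    [0.014, -0.99, 0.033, 0, 0, -0.38, 0.35],
    [0.014, -0.99, 0.033, 0, 0, -0.38, 0.35],
    [0.014, -0.99, 0.033, 0, 0, -0.38, 0.35],
  ],
)

```text
time_s: 14.88
position: [0.4285, -0.0397, 0.119]
tcp_rot: [[0.353, 0.936, -0.003], [0.936, -0.353, 0.001], [-0.0, -0.003, -1.0]]
force: [-0.5, -0.4, -0.6]
opening: 0.35
grasp_force: 0.0
```

```bash
python3 - <<'E'
from h import *
for i in range(3): cap('wrist')
seq([((.4304,-.0312,.12),75.2)])
E
```

```text
(0.4304, -0.0312, 0.12) 75.2 [0.0325, -0.0077, -0.0024, -0.0007, -0.0, -0.0358] rows 0.9
```

Call:
move_arm(
  increments=[
    [0.0325, -0.0075, 0, 0, 0, -0.036, 0.35],
    [0.0325, -0.0075, 0, 0, 0, -0.036, 0.35],
    [0.0325, -0.0075, 0, 0, 0, -0.036, 0.35],
    [0.0325, -0.0075, 0, 0, 0, -0.036, 0.35],
  ],
)

```text
time_s: 15.37
position: [0.431, -0.032, 0.1199]
tcp_rot: [[0.256, 0.967, -0.0], [0.967, -0.256, 0.0], [-0.0, -0.0, -1.0]]
force: [0.5, 0.1, 0.5]
opening: 0.35
grasp_force: 0.0
```

Call:
move_arm(
  increments=[
    [0, 0, 0.1, 0, 0, 0, 0.35],
    [0, 0, 0.2, 0, 0, 0, 0.35],
    [0, 0, 0.27, 0, 0, 0, 0.35],
    [0, 0, 0.302, 0, 0, 0, 0.35],
    [0, 0, 0.302, 0, 0, 0, 0],
    [0, 0, 0.302, 0, 0, 0, 0],
    [0, 0, 0.302, 0, 0, 0, 0],
    [0, 0, 0.302, 0, 0, 0, 0],
    [0, 0, 0.302, 0, 0, 0, 0],
    [0, 0, 0.302, 0, 0, 0, 0],
  ],
)

```text
time_s: 16.2
position: [0.4315, -0.0318, 0.0299]
tcp_rot: [[0.254, 0.967, 0.001], [0.967, -0.254, -0.0], [-0.0, 0.001, -1.0]]
force: [-0.5, -0.4, -1.5]
opening: 0.135
grasp_force: 30.0
```

Call:
move_arm(
  increments=[
    [0, 0, -0.08, 0, 0, 0, 0],
    [0, 0, -0.18, 0, 0, 0, 0],
    [0, 0, -0.29, 0, 0, 0, 0],
    [0, 0, -0.335, 0, 0, 0, 0],
    [0, 0, -0.335, 0, 0, 0, 0],
  ],
)

```text
time_s: 16.62
position: [0.4332, -0.0322, 0.133]
tcp_rot: [[0.253, 0.967, 0.007], [0.967, -0.253, -0.003], [-0.001, 0.008, -1.0]]
force: [1.2, -1.2, -0.3]
opening: 0.14
grasp_force: 30.0
```

Call:
move_arm(
  increments=[
    [-0.935, 0.466, 0, 0, 0, -0.084, 0],
    [-0.935, 0.466, 0, 0, 0, -0.084, 0],
    [-0.935, 0.466, 0, 0, 0, -0.084, 0],
    [-0.935, 0.466, 0, 0, 0, -0.084, 0],
    [-0.935, 0.466, 0, 0, 0, -0.084, 0],
    [-0.935, 0.466, 0, 0, 0, -0.084, 0],
    [-0.935, 0.466, 0, 0, 0, -0.084, 0],
    [-0.935, 0.466, 0, 0, 0, -0.084, 0],
    [-0.935, 0.466, 0, 0, 0, -0.084, 0],
    [-0.935, 0.466, 0, 0, 0, -0.084, 0],
  ],
)

```text
time_s: 17.45
position: [0.4947, -0.3398, 0.1282]
tcp_rot: [[-0.005, 1.0, -0.001], [1.0, 0.005, 0.001], [0.001, -0.001, -1.0]]
force: [0.4, 0.6, -0.6]
opening: 0.133
grasp_force: 30.0
```

```bash
python3 - <<'E'
from h import *
for i in range(2): c=cap('wrist','g2.png')
seq([((.494,-.3382,.041),90.4)])
cv2.imwrite('pics/g2c.png',cv2.resize(c['image'][130:330,180:380],None,fx=3,fy=3))
E
```

```text
(0.494, -0.3382, 0.041) 90.4 [-0.0061, 0.0007, 0.2914, -0.001, -0.0011, 0.0002] rows 2.1
```

View pics/g2c.png

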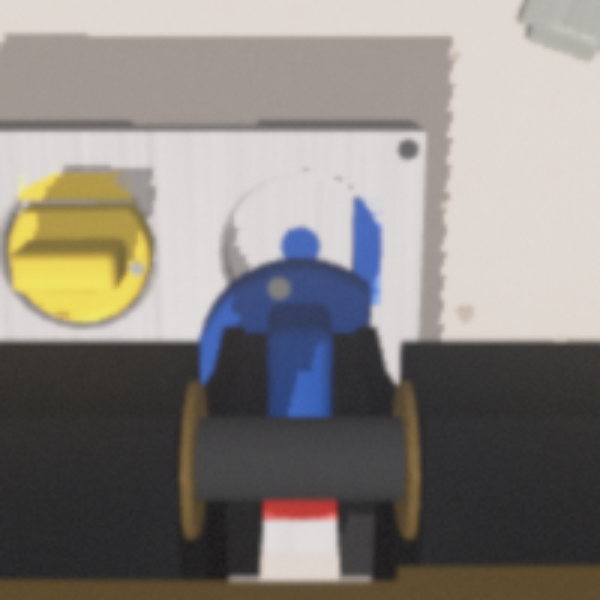

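Call:
move_arm(
  increments=[
    [-0.006, 0, 0.1, 0, 0, 0, 0],
    [-0.006, 0, 0.2, 0, 0, 0, 0],
    [-0.006, 0, 0.25, 0, 0, 0, 0],
    [-0.006, 0, 0.27, 0, 0, 0, 0],
    [-0.006, 0, 0.285, 0, 0, 0, 0],
    [-0.006, 0, 0.295, 0, 0, 0, 0],
    [-0.006, 0, 0.295, 0, 0, 0, 0],
  ],
)

```text
time_s: 18.13
position: [0.4956, -0.3397, 0.0418]
tcp_rot: [[-0.009, 1.0, 0.0], [1.0, 0.009, -0.0], [-0.0, 0.0, -1.0]]
force: [0.2, -0.3, -1.1]
opening: 0.132
grasp_force: 30.0
```

```bash
python3 - <<'E'
from h import *
s=bot.read_state(); print(s['position'],s['force'])
R=Rdown(90.4)
seq([((.4367,-.0911,.12),160.7),((.4367,-.0911,.0295),160.7),((.4367,-.0911,.13),160.7),((.494,-.4041,.13),80.7),((.494,-.4041,.13),.4)],(.494,-.3382,.13),R)
E
```

```text
[ 0.49560168 -0.33967532  0.04179625] [ 0.17567504 -0.27373905 -1.1172489 ]
(0.4367, -0.0911, 0.12) 160.7 [0.825, -0.1852, 0.0333, 0.0, 0.0, -0.3906] rows 9.8
(0.4367, -0.0911, 0.0295) 160.7 [0.0, 0.0, 0.3017, 0.0, 0.0, 0.0] rows 2.2
(0.4367, -0.0911, 0.13) 160.7 [0.0, 0.0, -0.335, 0.0, 0.0, 0.0] rows 2.4
(0.494, -0.4041, 0.13) 80.7 [-0.5251, -0.9216, 0.0, 0.0, 0.0, 0.4444] rows 11.2
(0.494, -0.4041, 0.13) 0.4 [0.0, 0.0, 0.0, 0.0, 0.0, 0.4461] rows 11.2
```

Call:
move_arm(
  increments=[
    [0, 0, 0.003, 0, 0, 0, 0.1],
    [0, 0, 0.003, 0, 0, 0, 0.25],
    [0, 0, 0.003, 0, 0, 0, 0.35],
    [0, 0, 0.003, 0, 0, 0, 0.35],
    [0, 0, -0.04, 0, 0, 0, 0.35],
    [0, 0, -0.14, 0, 0, 0, 0.35],
    [0, 0, -0.25, 0, 0, 0, 0.35],
    [0, 0, -0.297, 0, 0, 0, 0.35],
    [0, 0, -0.297, 0, 0, 0, 0.35],
  ],
)

```text
time_s: 18.88
position: [0.4977, -0.3424, 0.1359]
tcp_rot: [[-0.008, 1.0, 0.007], [1.0, 0.008, -0.007], [-0.007, 0.007, -1.0]]
force: [0.6, 0.0, -0.1]
opening: 0.352
grasp_force: 0.0
```

Call:
move_arm(
  increments=[
    [0.825, -0.185, 0.033, 0, 0, -0.38, 0.35],
    [0.825, -0.185, 0.033, 0, 0, -0.38, 0.35],
    [0.825, -0.185, 0.033, 0, 0, -0.38, 0.35],
    [0.825, -0.185, 0.033, 0, 0, -0.38, 0.35],
    [0.825, -0.185, 0.033, 0, 0, -0.38, 0.35],
    [0.825, -0.185, 0.033, 0, 0, -0.38, 0.35],
    [0.825, -0.185, 0.033, 0, 0, -0.38, 0.35],
    [0.825, -0.185, 0.033, 0, 0, -0.38, 0.35],
    [0.825, -0.185, 0.033, 0, 0, -0.38, 0.35],
    [0.825, -0.185, 0.033, 0, 0, -0.38, 0.35],
  ],
)

```text
time_s: 19.72
position: [0.4375, -0.0925, 0.1206]
tcp_rot: [[-0.935, 0.355, -0.001], [0.355, 0.935, 0.0], [0.001, 0.0, -1.0]]
force: [0.4, -0.7, 0.7]
opening: 0.352
grasp_force: 0.0
```

```bash
python3 - <<'E'
from h import *
for i in range(3): cap('wrist')
seq([((.4367,-.0911,.12),160.7)])
E
```

```text
(0.4367, -0.0911, 0.12) 160.7 [0.0052, 0.0047, 0.0019, 0.0, -0.0002, -0.0109] rows 0.3
```

Call:
move_arm(
  increments=[
    [0.005, 0.0045, 0.1, 0, 0, -0.011, 0.35],
    [0.005, 0.0045, 0.2, 0, 0, -0.011, 0.35],
    [0.005, 0.0045, 0.27, 0, 0, -0.011, 0.35],
    [0.005, 0.0045, 0.302, 0, 0, -0.011, 0.35],
    [0.005, 0.0045, 0.302, 0, 0, -0.011, 0],
    [0.005, 0.0045, 0.302, 0, 0, -0.011, 0],
    [0.005, 0.0045, 0.302, 0, 0, -0.011, 0],
    [0.005, 0.0045, 0.302, 0, 0, -0.011, 0],
    [0.005, 0.0045, 0.302, 0, 0, -0.011, 0],
    [0.005, 0.0045, 0.302, 0, 0, -0.011, 0],
  ],
)

```text
time_s: 20.7
position: [0.4377, -0.0916, 0.0311]
tcp_rot: [[-0.944, 0.329, 0.002], [0.329, 0.944, -0.001], [-0.002, -0.0, -1.0]]
force: [0.5, 0.9, 4.6]
opening: 0.135
grasp_force: 30.0
```

Call:
move_arm(
  increments=[
    [0, 0, -0.08, 0, 0, 0, 0],
    [0, 0, -0.18, 0, 0, 0, 0],
    [0, 0, -0.29, 0, 0, 0, 0],
    [0, 0, -0.335, 0, 0, 0, 0],
    [0, 0, -0.335, 0, 0, 0, 0],
  ],
)

```text
time_s: 21.12
position: [0.439, -0.0922, 0.1338]
tcp_rot: [[-0.945, 0.328, 0.007], [0.328, 0.945, -0.003], [-0.008, -0.001, -1.0]]
force: [-0.0, 0.1, -0.7]
opening: 0.135
grasp_force: 30.0
```

Call:
move_arm(
  increments=[
    [-0.525, -0.922, 0, 0, 0, 0.37, 0],
    [-0.525, -0.922, 0, 0, 0, 0.37, 0],
    [-0.525, -0.922, 0, 0, 0, 0.37, 0],
    [-0.525, -0.922, 0, 0, 0, 0.37, 0],
    [-0.525, -0.922, 0, 0, 0, 0.37, 0],
    [-0.525, -0.922, 0, 0, 0, 0.37, 0],
    [-0.525, -0.922, 0, 0, 0, 0.37, 0],
    [-0.525, -0.922, 0, 0, 0, 0.37, 0],
    [-0.525, -0.922, 0, 0, 0, 0.37, 0],
    [-0.525, -0.922, 0, 0, 0, 0.37, 0],
  ],
)

```text
time_s: 21.95
position: [0.4943, -0.4063, 0.1285]
tcp_rot: [[-0.066, 0.998, -0.001], [0.998, 0.066, 0.001], [0.001, -0.001, -1.0]]
force: [-0.4, 0.2, 0.1]
opening: 0.133
grasp_force: 30.0
```

Call:
move_arm(
  increments=[
    [0, 0, 0, 0, 0, 0.37, 0],
    [0, 0, 0, 0, 0, 0.37, 0],
    [0, 0, 0, 0, 0, 0.37, 0],
    [0, 0, 0, 0, 0, 0.37, 0],
    [0, 0, 0, 0, 0, 0.37, 0],
    [0, 0, 0, 0, 0, 0.37, 0],
    [0, 0, 0, 0, 0, 0.37, 0],
    [0, 0, 0, 0, 0, 0.37, 0],
    [0, 0, 0, 0, 0, 0.37, 0],
    [0, 0, 0, 0, 0, 0.37, 0],
  ],
)

```text
time_s: 22.78
position: [0.4942, -0.4035, 0.1287]
tcp_rot: [[0.888, 0.459, -0.002], [0.459, -0.888, 0.002], [-0.001, -0.003, -1.0]]
force: [-0.4, 0.2, -1.0]
opening: 0.131
grasp_force: 30.0
```

Call:
move_arm(
  increments=[
    [0, 0, 0, 0, 0, 0.15, 0],
    [0, 0, 0, 0, 0, 0.15, 0],
    [0, 0, 0, 0, 0, 0.15, 0],
    [0, 0, 0, 0, 0, 0.15, 0],
    [0, 0, 0, 0, 0, 0.15, 0],
    [0, 0, 0, 0, 0, 0.15, 0],
    [0, 0, 0, 0, 0, 0.15, 0],
    [0, 0, 0, 0, 0, 0.15, 0],
  ],
)

```text
time_s: 23.45
position: [0.4948, -0.4041, 0.1301]
tcp_rot: [[1.0, 0.012, -0.001], [0.012, -1.0, 0.001], [-0.001, -0.001, -1.0]]
force: [-0.1, 0.3, -0.7]
opening: 0.131
grasp_force: 30.0
```

```bash
python3 - <<'E'
from h import *
for i in range(4): c=cap('wrist','g3.png')
seq([((.494,-.4041,.041),.4)])
cv2.imwrite('pics/g3c.png',cv2.resize(c['image'][130:330,180:380],None,fx=3,fy=3))
E
```

```text
(0.494, -0.4041, 0.041) 0.4 [-0.0032, -0.0009, 0.2988, 0.0, -0.0, 0.0014] rows 2.1
```

View pics/g3c.png

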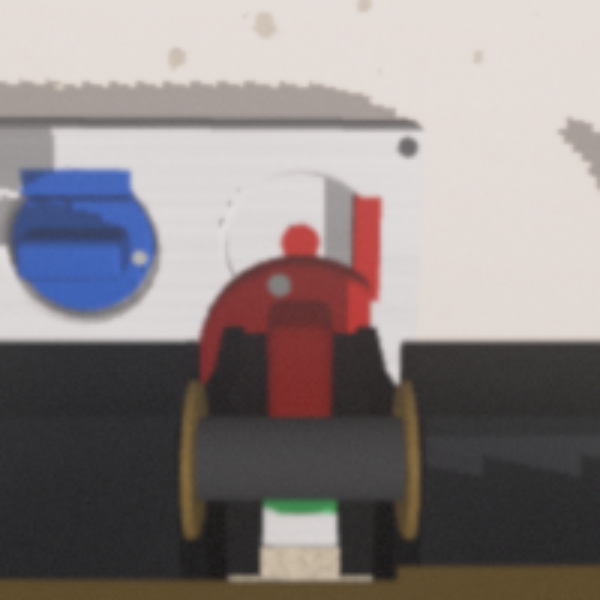

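Call:
move_arm(
  increments=[
    [-0.003, 0, 0.1, 0, 0, 0, 0],
    [-0.003, 0, 0.2, 0, 0, 0, 0],
    [-0.003, 0, 0.25, 0, 0, 0, 0],
    [-0.003, 0, 0.27, 0, 0, 0, 0],
    [-0.003, 0, 0.285, 0, 0, 0, 0],
    [-0.003, 0, 0.297, 0, 0, 0, 0],
    [-0.003, 0, 0.297, 0, 0, 0, 0],
  ],
)

```text
time_s: 24.23
position: [0.4944, -0.4048, 0.0419]
tcp_rot: [[1.0, 0.011, 0.001], [0.011, -1.0, -0.001], [0.001, 0.001, -1.0]]
force: [0.0, 0.2, 0.1]
opening: 0.13
grasp_force: 30.0
```

```bash
python3 - <<'E'
from h import *
cap('top');cap('top')
s=bot.read_state(); print(s['position'],s['force'])
seq([((.4883,-.12,.12),50),((.4883,-.0328,.12),82.3),((.4883,-.0328,.0295),82.3),((.4883,-.0328,.13),82.3),((.4281,-.24,.13),20),((.4281,-.4041,.13),-40),((.4281,-.4041,.13),-89.6)],(.494,-.4041,.13),Rdown(.4))
E
```

```text
[ 0.49468348 -0.40500442  0.04264411] [ 0.15742852 -0.82212964 -1.32293072]
(0.4883, -0.12, 0.12) 50 [-0.0124, -0.9471, 0.0333, 0.0, 0.0, -0.2756] rows 6.9
(0.4883, -0.0328, 0.12) 82.3 [0.2227, -0.1868, 0.0, 0.0, 0.0, -0.1794] rows 4.5
(0.4883, -0.0328, 0.0295) 82.3 [0.0, 0.0, 0.3017, 0.0, 0.0, 0.0] rows 2.2
(0.4883, -0.0328, 0.13) 82.3 [0.0, 0.0, -0.335, 0.0, 0.0, 0.0] rows 2.4
(0.4281, -0.24, 0.13) 20 [-0.7113, -0.1063, 0.0, 0.0, 0.0, 0.3461] rows 8.7
(0.4281, -0.4041, 0.13) -40 [-0.1871, 0.514, 0.0, 0.0, 0.0, 0.3333] rows 8.4
(0.4281, -0.4041, 0.13) -89.6 [0.0, 0.0, 0.0, 0.0, 0.0, 0.2756] rows 6.9
```

Call:
move_arm(
  increments=[
    [0, 0, 0.003, 0, 0, 0, 0.1],
    [0, 0, 0.003, 0, 0, 0, 0.25],
    [0, 0, 0.003, 0, 0, 0, 0.35],
    [0, 0, 0.003, 0, 0, 0, 0.35],
    [0, 0, -0.04, 0, 0, 0, 0.35],
    [0, 0, -0.14, 0, 0, 0, 0.35],
    [0, 0, -0.25, 0, 0, 0, 0.35],
    [0, 0, -0.297, 0, 0, 0, 0.35],
    [0, 0, -0.297, 0, 0, 0, 0.35],
  ],
)

```text
time_s: 25.08
position: [0.4963, -0.4068, 0.1362]
tcp_rot: [[1.0, 0.011, 0.007], [0.011, -1.0, -0.008], [0.007, 0.008, -1.0]]
force: [0.4, -0.8, 0.4]
opening: 0.348
grasp_force: 0.0
```

Call:
move_arm(
  increments=[
    [-0.012, -0.947, 0.033, 0, 0, -0.276, 0.35],
    [-0.012, -0.947, 0.033, 0, 0, -0.276, 0.35],
    [-0.012, -0.947, 0.033, 0, 0, -0.276, 0.35],
    [-0.012, -0.947, 0.033, 0, 0, -0.276, 0.35],
    [-0.012, -0.947, 0.033, 0, 0, -0.276, 0.35],
    [-0.012, -0.947, 0.033, 0, 0, -0.276, 0.35],
    [-0.012, -0.947, 0.033, 0, 0, -0.276, 0.35],
    [-0.012, -0.947, 0.033, 0, 0, -0.276, 0.35],
    [-0.012, -0.947, 0.033, 0, 0, -0.276, 0.35],
  ],
)

```text
time_s: 25.83
position: [0.4864, -0.118, 0.1204]
tcp_rot: [[0.636, 0.771, -0.002], [0.771, -0.636, 0.001], [-0.001, -0.002, -1.0]]
force: [0.6, -0.4, 0.5]
opening: 0.35
grasp_force: 0.0
```

Call:
move_arm(
  increments=[
    [0.223, -0.187, 0, 0, 0, -0.179, 0.35],
    [0.223, -0.187, 0, 0, 0, -0.179, 0.35],
    [0.223, -0.187, 0, 0, 0, -0.179, 0.35],
    [0.223, -0.187, 0, 0, 0, -0.179, 0.35],
    [0.223, -0.187, 0, 0, 0, -0.179, 0.35],
    [0.223, -0.187, 0, 0, 0, -0.179, 0.35],
    [0.223, -0.187, 0, 0, 0, -0.179, 0.35],
  ],
)

```text
time_s: 26.42
position: [0.4875, -0.0342, 0.1207]
tcp_rot: [[0.134, 0.991, 0.001], [0.991, -0.134, -0.0], [-0.0, 0.001, -1.0]]
force: [-0.4, 0.8, 0.0]
opening: 0.349
grasp_force: 0.0
```

```bash
python3 - <<'E'
from h import *
for i in range(3): cap('wrist')
seq([((.4883,-.0328,.12),82.3)])
E
```

```text
(0.4883, -0.0328, 0.12) 82.3 [0.0039, 0.0034, 0.0023, 0.0001, 0.0, 0.0004] rows 0.0
```

Call:
move_arm(
  increments=[
    [0.004, 0.003, 0.1, 0, 0, 0, 0.35],
    [0.004, 0.003, 0.2, 0, 0, 0, 0.35],
    [0.004, 0.003, 0.27, 0, 0, 0, 0.35],
    [0.004, 0.003, 0.303, 0, 0, 0, 0.35],
    [0.004, 0.003, 0.303, 0, 0, 0, 0],
    [0.004, 0.003, 0.303, 0, 0, 0, 0],
    [0.004, 0.003, 0.303, 0, 0, 0, 0],
    [0.004, 0.003, 0.303, 0, 0, 0, 0],
    [0.004, 0.003, 0.303, 0, 0, 0, 0],
    [0.004, 0.003, 0.303, 0, 0, 0, 0],
  ],
)

```text
time_s: 27.4
position: [0.4886, -0.0321, 0.0307]
tcp_rot: [[0.13, 0.992, 0.002], [0.992, -0.13, -0.001], [-0.0, 0.002, -1.0]]
force: [0.3, -0.4, 2.0]
opening: 0.134
grasp_force: 30.0
```

Call:
move_arm(
  increments=[
    [0, 0, -0.08, 0, 0, 0, 0],
    [0, 0, -0.18, 0, 0, 0, 0],
    [0, 0, -0.29, 0, 0, 0, 0],
    [0, 0, -0.335, 0, 0, 0, 0],
    [0, 0, -0.335, 0, 0, 0, 0],
  ],
)

```text
time_s: 27.82
position: [0.4902, -0.0324, 0.1337]
tcp_rot: [[0.13, 0.992, 0.008], [0.992, -0.13, -0.002], [-0.001, 0.008, -1.0]]
force: [-0.3, 0.0, -0.5]
opening: 0.129
grasp_force: 30.0
```

Call:
move_arm(
  increments=[
    [-0.711, -0.106, 0, 0, 0, 0.346, 0],
    [-0.711, -0.106, 0, 0, 0, 0.346, 0],
    [-0.711, -0.106, 0, 0, 0, 0.346, 0],
    [-0.711, -0.106, 0, 0, 0, 0.346, 0],
    [-0.711, -0.106, 0, 0, 0, 0.346, 0],
    [-0.711, -0.106, 0, 0, 0, 0.346, 0],
    [-0.711, -0.106, 0, 0, 0, 0.346, 0],
    [-0.711, -0.106, 0, 0, 0, 0.346, 0],
    [-0.711, -0.106, 0, 0, 0, 0.346, 0],
    [-0.711, -0.106, 0, 0, 0, 0.346, 0],
  ],
)

```text
time_s: 28.65
position: [0.4278, -0.239, 0.1291]
tcp_rot: [[0.939, 0.344, -0.002], [0.344, -0.939, 0.002], [-0.001, -0.002, -1.0]]
force: [0.1, 0.0, 0.7]
opening: 0.135
grasp_force: 30.0
```

Call:
move_arm(
  increments=[
    [-0.187, 0.514, 0, 0, 0, 0.333, 0],
    [-0.187, 0.514, 0, 0, 0, 0.333, 0],
    [-0.187, 0.514, 0, 0, 0, 0.333, 0],
    [-0.187, 0.514, 0, 0, 0, 0.333, 0],
    [-0.187, 0.514, 0, 0, 0, 0.333, 0],
    [-0.187, 0.514, 0, 0, 0, 0.333, 0],
    [-0.187, 0.514, 0, 0, 0, 0.333, 0],
    [-0.187, 0.514, 0, 0, 0, 0.333, 0],
    [-0.187, 0.514, 0, 0, 0, 0.333, 0],
    [-0.187, 0.514, 0, 0, 0, 0.333, 0],
  ],
)

```text
time_s: 29.48
position: [0.429, -0.4027, 0.1292]
tcp_rot: [[0.771, -0.637, -0.001], [-0.637, -0.771, 0.002], [-0.002, -0.0, -1.0]]
force: [-0.8, -0.1, -0.7]
opening: 0.137
grasp_force: 30.0
```

Call:
move_arm(
  increments=[
    [0, 0, 0, 0, 0, 0.276, 0],
    [0, 0, 0, 0, 0, 0.276, 0],
    [0, 0, 0, 0, 0, 0.276, 0],
    [0, 0, 0, 0, 0, 0.276, 0],
    [0, 0, 0, 0, 0, 0.276, 0],
    [0, 0, 0, 0, 0, 0.276, 0],
    [0, 0, 0, 0, 0, 0.276, 0],
    [0, 0, 0, 0, 0, 0.276, 0],
    [0, 0, 0, 0, 0, 0.276, 0],
    [0, 0, 0, 0, 0, 0.276, 0],
  ],
)

```text
time_s: 30.32
position: [0.4293, -0.4031, 0.13]
tcp_rot: [[0.015, -1.0, -0.0], [-1.0, -0.015, 0.001], [-0.001, 0.0, -1.0]]
force: [-1.0, -0.2, 0.1]
opening: 0.135
grasp_force: 30.0
```

```bash
python3 - <<'E'
from h import *
for i in range(4): c=cap('wrist','g4.png')
s=bot.read_state(); print(s['opening'],s['grasp_force'],s['joint_positions'])
seq([((.4281,-.4044,.041),-89.6)])
E
```

```text
0.13339788102490704 29.98860329389572 [-5.40638047e+01  3.51824726e+01  9.25749873e+01 -2.51830553e-04
  5.22493962e+01  1.25225908e+02]
(0.4281, -0.4044, 0.041) -89.6 [0.0036, 0.0045, 0.2976, 0.0, 0.0, 0.0017] rows 2.1
```

Call:
move_arm(
  increments=[
    [0.0035, 0.0045, 0.1, 0, 0, 0, 0],
    [0.0035, 0.0045, 0.2, 0, 0, 0, 0],
    [0.0035, 0.0045, 0.25, 0, 0, 0, 0],
    [0.0035, 0.0045, 0.27, 0, 0, 0, 0],
    [0.0035, 0.0045, 0.285, 0, 0, 0, 0],
    [0.0035, 0.0045, 0.297, 0, 0, 0, 0],
    [0.0035, 0.0045, 0.297, 0, 0, 0, 0],
  ],
)

```text
time_s: 31.1
position: [0.4283, -0.4046, 0.0414]
tcp_rot: [[0.011, -1.0, 0.0], [-1.0, -0.011, -0.0], [0.0, -0.0, -1.0]]
force: [-0.2, 0.3, -0.1]
opening: 0.139
grasp_force: 30.0
```

Call:
move_arm(
  increments=[
    [0, 0, 0.003, 0, 0, 0, 0.1],
    [0, 0, 0.003, 0, 0, 0, 0.25],
    [0, 0, 0.003, 0, 0, 0, 0.35],
    [0, 0, 0.003, 0, 0, 0, 0.35],
    [0, 0, -0.04, 0, 0, 0, 0.35],
    [0, 0, -0.14, 0, 0, 0, 0.35],
    [0, 0, -0.25, 0, 0, 0, 0.35],
    [0, 0, -0.35, 0, 0, 0, 0.35],
    [0, 0, -0.6, 0, 0, 0, 0.35],
    [0, 0, -0.6, 0, 0, 0, 0.35],
  ],
)

```text
time_s: 31.93
position: [0.4282, -0.4045, 0.225]
tcp_rot: [[0.011, -1.0, 0.001], [-1.0, -0.011, -0.002], [0.002, -0.001, -1.0]]
force: [0.1, -1.2, 0.2]
opening: 0.347
grasp_force: 0.0
```

```bash
python3 - <<'E'
from h import *
for i in range(2): cap('wrist')
seq([((.46,-.30,.24),-19.6),((.46,-.30,.24),0)])
E
```

```text
(0.46, -0.3, 0.24) -19.6 [-0.3577, -0.102, -0.0397, -0.0, -0.0053, -0.3875] rows 9.7
(0.46, -0.3, 0.24) 0 [0.0, 0.0, 0.0, 0.0, 0.0, -0.1089] rows 2.7
```

Call:
move_arm(
  increments=[
    [-0.358, -0.1, 0, 0, 0, -0.385, 0.35],
    [-0.358, -0.1, 0, 0, 0, -0.385, 0.35],
    [-0.358, -0.1, 0, 0, 0, -0.385, 0.35],
    [-0.358, -0.1, 0, 0, 0, -0.385, 0.35],
    [-0.358, -0.1, 0, 0, 0, -0.385, 0.35],
    [-0.358, -0.1, 0, 0, 0, -0.385, 0.35],
    [-0.358, -0.1, 0, 0, 0, -0.385, 0.35],
    [-0.358, -0.1, 0, 0, 0, -0.385, 0.35],
    [-0.358, -0.1, 0, 0, 0, -0.385, 0.35],
    [-0.358, -0.1, 0, 0, 0, -0.385, 0.35],
  ],
)

```text
time_s: 32.87
position: [0.4565, -0.2962, 0.2213]
tcp_rot: [[0.941, -0.338, -0.001], [-0.338, -0.941, 0.0], [-0.001, -0.0, -1.0]]
force: [-0.1, 0.2, -1.0]
opening: 0.347
grasp_force: 0.0
```

Call:
move_arm(
  increments=[
    [0, 0, 0, 0, 0, -0.109, 0.35],
    [0, 0, 0, 0, 0, -0.109, 0.35],
    [0, 0, 0, 0, 0, -0.109, 0.35],
    [0, 0, 0, 0, 0, -0.109, 0.35],
    [0, 0, 0, 0, 0, -0.109, 0.35],
    [0, 0, 0, 0, 0, -0.109, 0.35],
  ],
)

```text
time_s: 33.37
position: [0.4567, -0.2965, 0.2213]
tcp_rot: [[1.0, -0.01, -0.0], [-0.01, -1.0, 0.0], [-0.0, -0.0, -1.0]]
force: [0.0, -1.0, 0.1]
opening: 0.354
grasp_force: 0.0
```

```bash
python3 look.py w4 lock_blade:.03 cover:.042; python3 -c "
import cv2
im=cv2.imread('pics/w4.png')[30:270,180:420];cv2.imwrite('pics/w4c.png',cv2.resize(im,None,fx=2.5,fy=2.5,interpolation=2))"
```

```text
33.4167 [ 0.4568 -0.2966  0.2213] [ 1.     -0.0095 -0.0001 -0.0095 -1.      0.0001 -0.0001 -0.0001 -1.    ] 0.3499351711300206 0.0
lock_blade [232.2  36.9] 0.81 [ 0.6215 -0.2489]
lock_blade [347.6  20.9] 0.71 [ 0.6354 -0.3676]
cover [61.4 77.2] 0.79 [ 0.5843 -0.0702]
cover [316.9 212. ] 0.64 [ 0.4359 -0.339 ]
```

View pics/w4c.png

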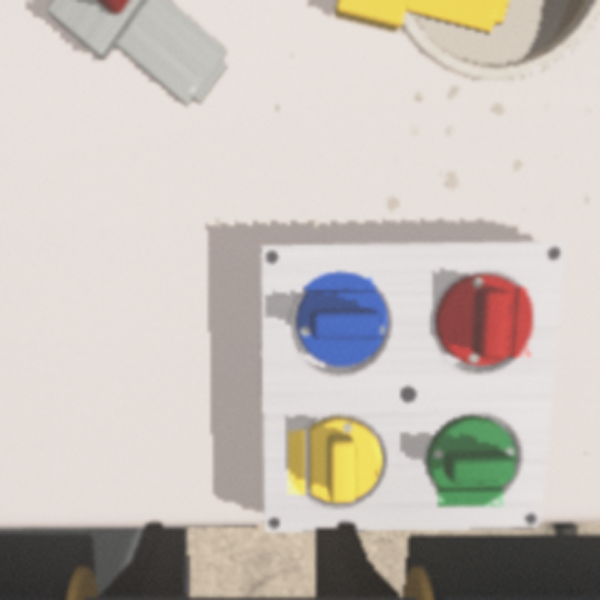

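Call:
move_arm(
  increments=[
    [0.35, -0.15, 0, 0, 0, 0, 0.5],
    [0.35, -0.15, 0, 0, 0, 0, 0.5],
    [0.35, -0.15, 0, 0, 0, 0, 0.5],
    [0.35, -0.15, 0, 0, 0, 0, 0.5],
    [0.35, -0.15, 0, 0, 0, 0, 0.5],
    [0.35, -0.15, 0, 0, 0, 0, 0.5],
  ],
)

```text
time_s: 34.02
position: [0.5615, -0.2522, 0.2208]
tcp_rot: [[1.0, -0.008, -0.002], [-0.008, -1.0, 0.001], [-0.002, -0.001, -1.0]]
force: [0.0, -0.4, -0.5]
opening: 0.496
grasp_force: 0.0
```

```bash
python3 look.py w5 lock_blade:.03; cat > blade.py <<'E'
from h import *
from scipy.optimize import minimize
def box(x,y,z): return np.array([[a,b,d] for a in x for b in y for d in z])
G=box((-.029,-.003),(-.007,.007),(.012,.05)); parts=[G,box((-.03,0),(-.024,.024),(0,.012)),box((0,.045),(-.015,.015),(0,.005))]
def sil(c,p,gs,S=3):
    a=p[2];R=np.array([[np.cos(a),-np.sin(a),0],[np.sin(a),np.cos(a),0],[0,0,1]]);m=np.zeros((420*S,560*S),np.uint8)
    for g in gs: cv2.fillConvexPoly(m,np.round(cv2.convexHull(w2px(c,g@R.T+[p[0],p[1],0]).astype(np.float32))*S+S/2-.5).astype(np.int32),1)
    return m
def bfit(c,guess,half=60,S=3):
    im=c['image'];h=cv2.cvtColor(im,cv2.COLOR_BGR2HSV);u=w2px(c,[guess[0],guess[1],.02])[0]
    k=np.zeros(im.shape[:2],np.uint8);x,y=map(int,u);k[max(0,y-half):y+half,max(0,x-half):x+half]=1
    H=h[...,0].astype(int);red=(((H<10)|(H>170))&(h[...,1]>110)).astype(np.uint8)*k
    b=im.astype(int); grey=((b[...,1]-b[...,2]>=1)&(h[...,2]>60)).astype(np.uint8)*k   # greenish-grey metal versus pinkish table
    whole=cv2.morphologyEx(cv2.morphologyEx(red|grey,cv2.MORPH_CLOSE,np.ones((5,5),np.uint8)),cv2.MORPH_OPEN,np.ones((3,3),np.uint8))
    n,l,s,_=cv2.connectedComponentsWithStats(whole);whole=(l==1+np.argmax(s[1:,4])).astype(np.uint8)
    up=lambda m:cv2.resize(m,None,fx=S,fy=S)>0
    A,B=up(red),up(whole);sc=np.array([.005,.005,.2])
    iou=lambda s,M:(s&M).sum()/(s|M).sum()
    f=lambda v:2-iou(sil(c,v*sc,[G])>0,A)-iou(sil(c,v*sc,parts)>0,B)
    g0=np.array(guess)/sc
    r=minimize(f,g0,method='Nelder-Mead',options=dict(maxiter=150,initial_simplex=g0+np.r_[np.zeros((1,3)),np.eye(3)]));p=r.x*sc
    return p[:2],np.degrees(p[2]),r.fun,red.sum(),whole.sum(),iou(sil(c,p,[G])>0,A),iou(sil(c,p,parts)>0,B),whole,red
E
python3 - <<'E'
from blade import *
import pickle
c=pickle.load(open('w5.pkl','rb'))
r=bfit(c,(.615,-.25,np.radians(-115))); print(r[:7])
v=c['image'].copy(); p=np.r_[r[0],np.radians(r[1])]
cn,_=cv2.findContours(sil(c,p,parts,1),0,2); cv2.drawContours(v,cn,-1,(255,0,255),1)
cn,_=cv2.findContours(sil(c,p,[G],1),0,2); cv2.drawContours(v,cn,-1,(255,255,0),1)
u=w2px(c,[r[0][0],r[0][1],.02])[0].astype(int); y,x=max(u[1]-60,0),max(u[0]-70,0)
cv2.imwrite('pics/w5c.png',cv2.resize(v[y:y+120,x:x+140],None,fx=5,fy=5,interpolation=2))
E
```

```text
34.0667 [ 0.5611 -0.2526  0.2209] [ 1.     -0.0085 -0.0017 -0.0085 -1.      0.0005 -0.0017 -0.0005 -1.    ] 0.4979676627243521 0.0
lock_blade [272.4 137. ] 0.93 [ 0.6244 -0.2444]
lock_blade [379.5 118.3] 0.78 [ 0.6438 -0.3625]
(array([ 0.63043998, -0.24722829]), np.float64(-128.19024299397685), np.float64(1.0909893463598872), np.uint64(288), np.uint64(286), np.float64(0.7770290964777948), np.float64(0.13198155716231794))
```

View pics/w5c.png

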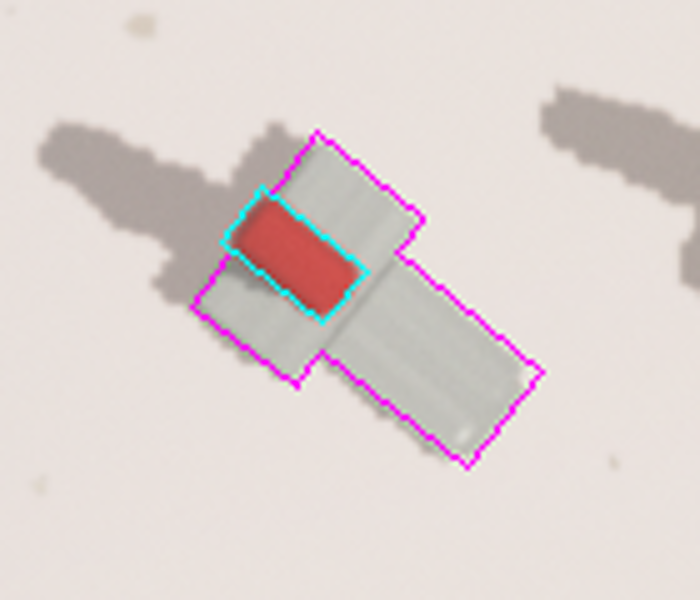

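```bash
python3 - <<'E'
from h import *
cap('top')
s=bot.read_state(); print(s['position'])
seq([((.639,-.235,.13),52),((.639,-.235,.03),52),((.61,-.205,.03),60),((.4605,-.21,.03),90.4),((.4605,-.28,.03),90.4),((.4605,-.287,.03),90.4)])
E
```

```text
[ 0.56102037 -0.2530209   0.22118973]
(0.639, -0.235, 0.13) 52 [0.2597, -0.0624, 0.3037, -0.0002, 0.0002, -0.2919] rows 7.3
(0.639, -0.235, 0.03) 52 [0.0, 0.0, 0.3333, 0.0, 0.0, 0.0] rows 2.4
(0.61, -0.205, 0.03) 60 [0.0193, -0.1377, 0.0, 0.0, 0.0, -0.0444] rows 1.1
(0.4605, -0.21, 0.03) 90.4 [-0.2636, -0.4232, 0.0, 0.0, 0.0, -0.1689] rows 4.2
(0.4605, -0.28, 0.03) 90.4 [-0.2333, -0.0016, 0.0, 0.0, 0.0, 0.0] rows 1.7
(0.4605, -0.287, 0.03) 90.4 [-0.0233, -0.0002, 0.0, 0.0, 0.0, 0.0] rows 0.2
```

Call:
move_arm(
  increments=[
    [0.26, -0.062, 0.304, 0, 0, -0.292, 0.5],
    [0.26, -0.062, 0.304, 0, 0, -0.292, 0.5],
    [0.26, -0.062, 0.304, 0, 0, -0.292, 0.5],
    [0.26, -0.062, 0.304, 0, 0, -0.292, 0.5],
    [0.26, -0.062, 0.304, 0, 0, -0.292, 0.5],
    [0.26, -0.062, 0.304, 0, 0, -0.292, 0.5],
    [0.26, -0.062, 0.304, 0, 0, -0.292, 0.5],
    [0.26, -0.062, 0.304, 0, 0, -0.292, 0.5],
    [0.26, -0.062, 0.304, 0, 0, -0.292, 0.5],
    [0.26, -0.062, 0.304, 0, 0, -0.292, 0.5],
  ],
)

```text
time_s: 35.0
position: [0.6397, -0.2353, 0.1302]
tcp_rot: [[0.616, 0.787, -0.0], [0.787, -0.616, 0.0], [-0.0, -0.0, -1.0]]
force: [0.6, -0.3, -0.1]
opening: 0.501
grasp_force: 0.0
```

Call:
move_arm(
  increments=[
    [0, 0, 0.1, 0, 0, 0, 0.5],
    [0, 0, 0.2, 0, 0, 0, 0.5],
    [0, 0, 0.28, 0, 0, 0, 0.5],
    [0, 0, 0.333, 0, 0, 0, 0.5],
    [0, 0, 0.333, 0, 0, 0, 0.3],
    [0, 0, 0.333, 0, 0, 0, 0],
    [0, 0, 0.333, 0, 0, 0, 0],
    [0, 0, 0.333, 0, 0, 0, 0],
    [0, 0, 0.333, 0, 0, 0, 0],
    [0, 0, 0.333, 0, 0, 0, 0],
  ],
)

```text
time_s: 35.83
position: [0.6411, -0.2348, 0.0318]
tcp_rot: [[0.614, 0.789, 0.002], [0.789, -0.614, -0.001], [0.0, 0.002, -1.0]]
force: [-0.2, -0.4, 3.6]
opening: 0.157
grasp_force: 29.8
```

```bash
python3 - <<'E'
from h import *
cap('top')
s=bot.read_state(); print(s['position'],s['tcp_rot'],s['opening'],s['grasp_force'],s['force'])
z=s['position'][2]
seq([((.61,-.205,z),60),((.4605,-.21,z),90.4)])
E
```

```text
[ 0.64104691 -0.23482599  0.03180178] [[ 6.14318164e-01  7.89056530e-01  1.72782836e-03]
 [ 7.89058332e-01 -6.14317665e-01 -8.68798650e-04]
 [ 3.75904235e-04  1.89707615e-03 -9.99998130e-01]] 0.16101533257965767 29.807327035814524 [-1.06023302  0.4338565   5.07751235]
(0.61, -0.205, np.float64(0.03180178425681683)) 60 [0.0149, -0.1427, -0.0003, 0.0006, -0.0001, -0.0439] rows 1.1
(0.4605, -0.21, np.float64(0.03180178425681683)) 90.4 [-0.2636, -0.4232, 0.0, 0.0, 0.0, -0.1689] rows 4.2
```

Call:
move_arm(
  increments=[
    [0.005, -0.035, 0, 0, 0, -0.011, 0],
    [0.007, -0.07, 0, 0, 0, -0.022, 0],
    [0.01, -0.11, 0, 0, 0, -0.033, 0],
    [0.015, -0.143, 0, 0, 0, -0.044, 0],
    [0.015, -0.143, 0, 0, 0, -0.044, 0],
    [0.015, -0.143, 0, 0, 0, -0.044, 0],
  ],
)

```text
time_s: 36.38
position: [0.6096, -0.2042, 0.0318]
tcp_rot: [[0.5, 0.866, 0.001], [0.866, -0.5, 0.0], [0.0, 0.001, -1.0]]
force: [-1.9, 2.1, 7.3]
opening: 0.161
grasp_force: 29.9
```

Call:
move_arm(
  increments=[
    [-0.03, -0.05, 0, 0, 0, -0.02, 0],
    [-0.065, -0.105, 0, 0, 0, -0.042, 0],
    [-0.105, -0.17, 0, 0, 0, -0.068, 0],
    [-0.145, -0.23, 0, 0, 0, -0.093, 0],
    [-0.185, -0.3, 0, 0, 0, -0.118, 0],
    [-0.225, -0.36, 0, 0, 0, -0.143, 0],
    [-0.264, -0.423, 0, 0, 0, -0.169, 0],
    [-0.264, -0.423, 0, 0, 0, -0.169, 0],
    [-0.264, -0.423, 0, 0, 0, -0.169, 0],
  ],
)

```text
time_s: 37.13
position: [0.4583, -0.2109, 0.0317]
tcp_rot: [[-0.007, 1.0, -0.002], [1.0, 0.007, -0.001], [-0.001, -0.002, -1.0]]
force: [-6.9, -3.2, 14.1]
opening: 0.158
grasp_force: 30.0
```

```bash
python3 - <<'E'
from h import *
c=cap('top');c=cap('top')
s=bot.read_state(); print(s['position'],np.array(s['tcp_rot']).round(3).ravel(),s['opening'],s['grasp_force'],s['force'])
z=s['position'][2]
seq([((.4605,-.276,z),90.4),((.4605,-.287,z),90.4)])
E
```

```text
[ 0.45849582 -0.21081072  0.03169301] [-0.008  1.    -0.002  1.     0.008 -0.001 -0.001 -0.002 -1.   ] 0.15719650273772443 29.97643888927996 [-8.06398397 -2.52594077 13.33289798]
(0.4605, -0.276, np.float64(0.031693008947287604)) 90.4 [-0.2173, 0.0049, 0.0002, -0.0006, 0.0003, 0.0003] rows 1.6
(0.4605, -0.287, np.float64(0.031693008947287604)) 90.4 [-0.0367, -0.0003, 0.0, 0.0, 0.0, 0.0] rows 0.3
```

Call:
move_arm(
  increments=[
    [-0.03, 0.005, -0.002, 0, 0, 0, 0],
    [-0.06, 0.005, -0.002, 0, 0, 0, 0],
    [-0.09, 0.005, -0.002, 0, 0, 0, 0],
    [-0.12, 0.005, -0.002, 0, 0, 0, 0],
    [-0.15, 0.005, -0.002, 0, 0, 0, 0],
    [-0.18, 0.005, -0.002, 0, 0, 0, 0],
    [-0.2, 0.005, -0.002, 0, 0, 0, 0],
    [-0.217, 0.005, -0.002, 0, 0, 0, 0],
    [-0.217, 0.005, -0.002, 0, 0, 0, 0],
  ],
)

```text
time_s: 37.98
position: [0.4619, -0.2753, 0.0317]
tcp_rot: [[-0.006, 1.0, 0.0], [1.0, 0.006, 0.0], [0.0, 0.0, -1.0]]
force: [-1.9, 1.2, 7.8]
opening: 0.159
grasp_force: 30.0
```

Call:
move_arm(
  increments=[
    [-0.01, 0, 0, 0, 0, 0, 0],
    [-0.02, 0, 0, 0, 0, 0, 0],
    [-0.03, 0, 0, 0, 0, 0, 0],
    [-0.035, 0, 0, 0, 0, 0, 0],
    [-0.04, 0, 0, 0, 0, 0, 0],
    [-0.04, 0, 0, 0, 0, 0, 0],
  ],
)

```text
time_s: 38.48
position: [0.4617, -0.2858, 0.0317]
tcp_rot: [[-0.007, 1.0, -0.001], [1.0, 0.007, 0.002], [0.002, -0.001, -1.0]]
force: [-0.5, 4.2, 8.1]
opening: 0.157
grasp_force: 30.0
```

Call:
move_arm(
  increments=[
    [-0.006, 0, 0, 0, 0, 0, 0],
    [-0.006, 0, 0, 0, 0, 0, 0],
    [-0.006, 0, 0, 0, 0, 0, 0],
  ],
)

```text
time_s: 38.73
position: [0.4617, -0.2859, 0.0317]
tcp_rot: [[-0.006, 1.0, -0.001], [1.0, 0.006, 0.005], [0.005, -0.001, -1.0]]
force: [1.4, 8.8, 9.2]
opening: 0.162
grasp_force: 30.0
```

Call:
move_arm(
  increments=[
    [-0.006, 0, 0, 0, 0, 0, 0],
    [-0.006, 0, 0, 0, 0, 0, 0],
    [-0.006, 0, 0, 0, 0, 0, 0],
  ],
)

```text
time_s: 38.98
position: [0.4616, -0.2861, 0.0317]
tcp_rot: [[-0.005, 1.0, -0.002], [1.0, 0.005, 0.007], [0.007, -0.002, -1.0]]
force: [3.8, 12.4, 11.3]
opening: 0.159
grasp_force: 30.0
```

Call:
move_arm(
  increments=[
    [0.008, 0, 0, 0, 0, 0, 0],
    [0.01, 0, 0, 0, 0, 0, 0.15],
    [0.01, 0, 0, 0, 0, 0, 0.3],
    [0.01, 0, 0, 0, 0, 0, 0.4],
    [0.01, 0, 0, 0, 0, 0, 0.4],
    [0.01, 0, -0.08, 0, 0, 0, 0.4],
    [0.01, 0, -0.18, 0, 0, 0, 0.4],
    [0.01, 0, -0.33, 0, 0, 0, 0.4],
    [0.01, 0, -0.63, 0, 0, 0, 0.4],
    [0.01, 0, -0.63, 0, 0, 0, 0.4],
  ],
)

```text
time_s: 39.82
position: [0.4615, -0.2876, 0.2112]
tcp_rot: [[-0.007, 1.0, -0.001], [1.0, 0.007, 0.001], [0.001, -0.001, -1.0]]
force: [0.8, -0.8, -0.6]
opening: 0.398
grasp_force: 0.0
```

```bash
python3 - <<'E'
from h import *
cap('top')
c=cap('wrist','w6.png')
for r in nets.find_in('wrist','lock_blade')[:2]: print(r, px2w(c,r['location'],.03))
seq([((.5868,-.060,.15),90.8),((.5868,-.060,.057),90.8),((.4618,-.0618,.057),90.8)])
E
```

```text
{'location': [274.3, 186.0], 'conf': 0.93} [ 0.46145432 -0.28474     0.03      ]
(0.5868, -0.06, 0.15) 90.8 [0.764, 0.4139, 0.2094, 0.0021, 0.0021, -0.0021] rows 6.4
(0.5868, -0.06, 0.057) 90.8 [0.0, 0.0, 0.31, 0.0, 0.0, 0.0] rows 2.2
(0.4618, -0.0618, 0.057) 90.8 [-0.0002, -0.4167, 0.0, 0.0, 0.0, 0.0] rows 3.0
```

```bash
python3 -c "
import cv2
im=cv2.imread('pics/w6.png')[80:300,120:440];cv2.imwrite('pics/w6c.png',cv2.resize(im,None,fx=2.5,fy=2.5,interpolation=2))"
```

```text
(no output)
```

View pics/w6c.png

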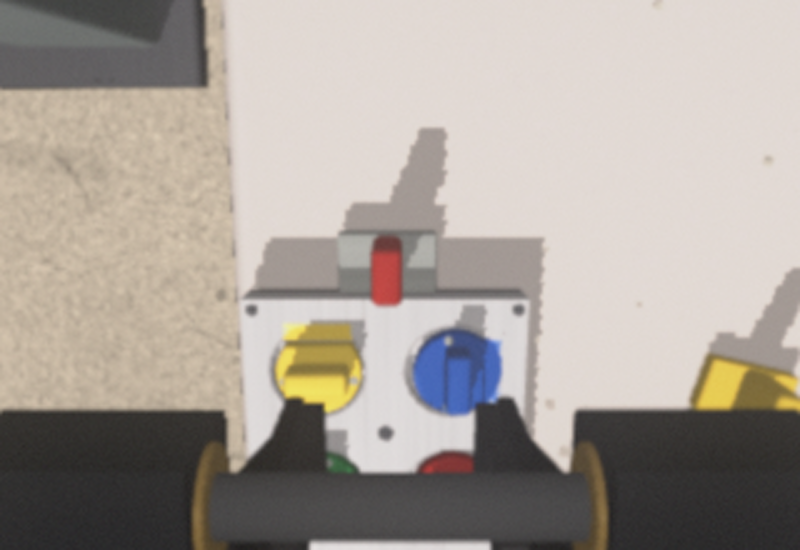

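Call:
move_arm(
  increments=[
    [0.764, 0.414, 0.209, 0, 0, 0, 0.4],
    [0.764, 0.414, 0.209, 0, 0, 0, 0.4],
    [0.764, 0.414, 0.209, 0, 0, 0, 0.4],
    [0.764, 0.414, 0.209, 0, 0, 0, 0.4],
    [0.764, 0.414, 0.209, 0, 0, 0, 0.4],
    [0.764, 0.414, 0.209, 0, 0, 0, 0.4],
    [0.764, 0.414, 0.209, 0, 0, 0, 0.4],
    [0.764, 0.414, 0.209, 0, 0, 0, 0.4],
    [0.764, 0.414, 0.209, 0, 0, 0, 0.4],
    [0.764, 0.414, 0.209, 0, 0, 0, 0.4],
  ],
)

```text
time_s: 40.8
position: [0.5834, -0.058, 0.1459]
tcp_rot: [[-0.008, 1.0, -0.002], [1.0, 0.008, 0.0], [0.0, -0.002, -1.0]]
force: [-0.6, -0.3, 0.1]
opening: 0.403
grasp_force: 0.0
```

Call:
move_arm(
  increments=[
    [0, 0, 0.1, 0, 0, 0, 0.4],
    [0, 0, 0.2, 0, 0, 0, 0.4],
    [0, 0, 0.28, 0, 0, 0, 0.4],
    [0, 0, 0.308, 0, 0, 0, 0.4],
    [0, 0, 0.308, 0, 0, 0, 0.2],
    [0, 0, 0.308, 0, 0, 0, 0],
    [0, 0, 0.308, 0, 0, 0, 0],
    [0, 0, 0.308, 0, 0, 0, 0],
    [0, 0, 0.308, 0, 0, 0, 0],
    [0, 0, 0.308, 0, 0, 0, 0],
  ],
)

```text
time_s: 41.63
position: [0.5849, -0.0581, 0.0552]
tcp_rot: [[-0.008, 1.0, 0.001], [1.0, 0.008, -0.001], [-0.001, 0.001, -1.0]]
force: [0.7, -2.9, 2.0]
opening: 0.135
grasp_force: 30.0
```

```bash
python3 - <<'E'
from h import *
cap('top')
s=bot.read_state(); print(s['position'],np.array(s['tcp_rot']).round(3).ravel(),s['opening'],s['grasp_force'],s['force'])
seq([((.461,-.0615,s['position'][2]),90.8)])
E
```

```text
[ 0.58486396 -0.05813254  0.0552033 ] [-0.008  1.     0.001  1.     0.008 -0.001 -0.001  0.001 -1.   ] 0.13182781581396924 29.992481768131256 [-0.26222238 -2.6434282   2.01090439]
(0.461, -0.0615, np.float64(0.055203296586561104)) 90.8 [-0.0078, -0.413, -0.0005, 0.0004, 0.0004, -0.0018] rows 3.0
```

Call:
move_arm(
  increments=[
    [-0.001, -0.03, 0, 0, 0, 0, 0],
    [-0.002, -0.08, 0, 0, 0, 0, 0],
    [-0.003, -0.13, 0, 0, 0, 0, 0],
    [-0.004, -0.18, 0, 0, 0, 0, 0],
    [-0.005, -0.23, 0, 0, 0, 0, 0],
    [-0.006, -0.28, 0, 0, 0, 0, 0],
    [-0.007, -0.33, 0, 0, 0, 0, 0],
    [-0.008, -0.38, 0, 0, 0, 0, 0],
    [-0.008, -0.413, 0, 0, 0, 0, 0],
    [-0.008, -0.413, 0, 0, 0, 0, 0],
  ],
)

```text
time_s: 42.52
position: [0.4579, -0.0603, 0.0552]
tcp_rot: [[-0.008, 1.0, -0.002], [1.0, 0.008, 0.001], [0.001, -0.002, -1.0]]
force: [-3.0, -2.1, 7.8]
opening: 0.132
grasp_force: 30.0
```

Call:
move_arm(
  increments=[
    [0, 0, 0, 0, 0, 0, 0],
    [0, 0, 0, 0, 0, 0, 0.15],
    [0, 0, 0, 0, 0, 0, 0.3],
    [0, 0, 0, 0, 0, 0, 0.4],
    [0, 0, 0, 0, 0, 0, 0.4],
    [0, 0, -0.08, 0, 0, 0, 0.4],
    [0, 0, -0.18, 0, 0, 0, 0.4],
    [0, 0, -0.33, 0, 0, 0, 0.4],
    [0, 0, -0.53, 0, 0, 0, 0.4],
    [0, 0, -0.53, 0, 0, 0, 0.4],
  ],
)

```text
time_s: 43.35
position: [0.4622, -0.0611, 0.2176]
tcp_rot: [[-0.008, 1.0, 0.006], [1.0, 0.008, -0.002], [-0.002, 0.006, -1.0]]
force: [1.0, 0.4, -0.2]
opening: 0.394
grasp_force: 0.0
```

Call:
move_arm(
  increments=[
    [-0.1, 0.02, 0, 0, 0, 0.36, 0.4],
    [-0.1, 0.02, 0, 0, 0, 0.36, 0.4],
    [-0.1, 0.02, 0, 0, 0, 0.36, 0.4],
    [-0.1, 0.02, 0, 0, 0, 0.36, 0.4],
    [-0.1, 0.02, 0, 0, 0, 0.36, 0.4],
    [-0.1, 0.02, 0, 0, 0, 0.36, 0.4],
    [-0.1, 0.02, 0, 0, 0, 0.36, 0.4],
    [-0.1, 0.02, 0, 0, 0, 0.36, 0.4],
    [-0.1, 0.02, 0, 0, 0, 0.36, 0.4],
    [-0.1, 0.02, 0, 0, 0, 0.36, 0.4],
  ],
)

```text
time_s: 44.18
position: [0.4666, -0.0905, 0.2134]
tcp_rot: [[0.902, 0.431, -0.0], [0.431, -0.902, 0.0], [-0.0, -0.0, -1.0]]
force: [0.4, 0.4, 0.4]
opening: 0.397
grasp_force: 0.0
```

Call:
move_arm(
  increments=[
    [0, 0, 0, 0, 0, 0.144, 0.4],
    [0, 0, 0, 0, 0, 0.144, 0.4],
    [0, 0, 0, 0, 0, 0.144, 0.4],
    [0, 0, 0, 0, 0, 0.144, 0.4],
    [0, 0, 0, 0, 0, 0.144, 0.4],
    [0, 0, 0, 0, 0, 0.144, 0.4],
  ],
)

```text
time_s: 44.68
position: [0.4666, -0.0906, 0.2135]
tcp_rot: [[1.0, -0.001, -0.0], [-0.001, -1.0, 0.0], [-0.0, -0.0, -1.0]]
force: [0.3, 0.2, 0.1]
opening: 0.402
grasp_force: 0.0
```

```bash
python3 look.py w7 cover:.042 jar:.03 lock_blade:.03; python3 - <<'E'
from h import *
import pickle
np.set_printoptions(precision=4,suppress=True)
c=pickle.load(open('w7.pkl','rb'));h=cv2.cvtColor(c['image'],cv2.COLOR_BGR2HSV)
m=((h[...,0]>100)&(h[...,0]<130)&(h[...,1]>120)).astype(np.uint8)
n,l,s,_=cv2.connectedComponentsWithStats(m);i=1+np.argmax(s[1:,4]);print(s[i])
ys,xs=np.nonzero(l==i);r=cv2.minAreaRect(np.c_[xs,ys].astype(np.float32))
for p in cv2.boxPoints(r): print(p,px2w(c,p,.042)[:2])
E
```

```text
44.7333 [ 0.4666 -0.0906  0.2135] [ 1.     -0.0012 -0.0003 -0.0012 -1.      0.0002 -0.0003 -0.0002 -1.    ] 0.4028356141864453 0.0
cover [252.9 201.5] 0.71 [ 0.4605 -0.0607]
jar [ 81.4 230.7] 0.75 [0.4217 0.1475]
lock_blade [532.7  27.9] 0.78 [ 0.6406 -0.3494]
lock_blade [537.1 222.5] 0.64 [ 0.4318 -0.3999]
[  180   151   144   102 12504]
[179.9058 152.065 ] [0.5149 0.016 ]
[322.965  149.7942] [ 0.5171 -0.1365]
[324.5632 250.4831] [ 0.4018 -0.1427]
[181.504  252.7539] [0.3988 0.0245]
```

```bash
python3 -c "
from rig import workorder
print(workorder.hand_in())"
```

```text
the job is handed in; nothing more can be done
None
```

The job is handed in, though the judge returned no verdict: all four plates sit in their own colour seats, the lock blade's shoulder is against the bench, and the cover is back over the empty pockets, about 4 mm off centre by my measurement (10 mm allowed).

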